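Turn the drying discs and stir the drying beads

ROBOT

A 6-joint arm with a two-finger parallel gripper is mounted at the origin on the work surface. World frame = base frame: x ahead of the robot, y to its left, z up, the work surface at z = 0. Lengths are in m, angles in rad, forces in N, time in s.
With the tool pointing down it reaches from about 0.375 to 0.975 m from the base axis. Payload 3.8 kg.
Tool frame: the origin (TCP) lies at the very end of the fingers, on their centre line; the grasp point (between the pads) lies 19 mm behind it; z points along the fingers, y is the line along which they close (so a half turn about z gives the same grasp; the last joint's range is limited). The gripper opens to 85 mm and grips with 20 to 120 N. Pads are 22 mm wide; open, the fingers measure 114 mm over their backs; the gripper's body (76 mm by 85 mm) begins 54 mm behind the grasp point. The pads swing forward as they close: fully open they stand 13 mm farther back than shut.
Start: joints at [1.084, 0.264, 1.604, -0, 1.274, -0.037], TCP at [0.293, 0.608, 0.231] pointing down, gripper open.
Joint ranges: [-2.63, 2.63], [-0.94, 2.18], [0.31, 2.57], [-1.31, 4.45], [0, 2.66], [-2.55, 2.55]. Speed limits (rad/s): [2.57, 2.57, 3.14, 3.14, 3.14, 3.14].

INTERFACE

Orientations are given as a rotation vector (axis times angle).
In Python, from workcell import read_state, read_camera, calibration, finish_job gives the robot as it stands.
- The arm moves only by the tool step_arm, never from a script. Its argument "commands" is a list of rows, each an object of numbers: "fingers": the gripper's target within -1 to 1 (shut at 1, half-way at 0, fully open at -1); "dx", "dy", "dz": the shift along the tool's x, y, z in m; "roll": the turn about the tool's z in degrees. In form: [{"fingers": .., "dx": .., "dy": .., "dz": .., "roll": ..}, ...]. A call has 1 to 8 rows; each row is the pose to reach, as a shift and turn from the pose commanded when the call began, along the tool's axes at that moment; what a row does not reach only later rows make up. A row lasts 1/8 s, in which the tool goes at most 62.5 mm and 10.7 degrees, less where a joint would pass 70% of its speed; a pose out of reach is approached as far as the arm can. A call with a gripper value outside its range is refused whole. The fingers move at their own pace and stop on an object; "squeeze" is the grip in N (left out, the last holds). Time passes only in rows, so rows that repeat a pose let the fingers close. It gives the time, the measured TCP pose, the force, the opening and the grip force at its end, in the units of the state.
- read_state(): the state, without advancing time (a new reading comes with each control period).
- read_camera(name): name is "scene" or "top"; returns (picture, depth): 400x640x3 uint8, blue, green, red; 400x640 float32, m along the optical axis (not along the pixel's ray), 0 where there is no reading.
- calibration(name): a dict with "intrinsics" (3x3 intrinsics, pixels), "world_to_cam" (4x4, takes a point from world to camera coordinates). Camera axes: x right, y up, looking along -z (the intrinsics and any distortion apply to the point x, -y, -z); pixel columns grow to the right and rows downward; lengths in m; the calibration is good to about 2 mm. A picture is of the moment at which its call begins. calibration takes no time and is no camera call.
- finish_job(): hands the job in; it is judged then, once.
The state is a dict: "time": time; "q": joint angles; "joint_vel": joint speeds; "joint_torque": joint torques, N m; "tool_pos": TCP position; "tcp_rot": TCP orientation; "wrist_force": force on the tool from outside, world axes, zero at the start; "torque": the same for the moment, N m; "width": opening from 0.0 (shut) to 1.0 (fully open); "grip_force": force on a finger pad.
Only numpy, scipy, OpenCV 4.12 (cv2) and the standard library are available. Lean on these libraries where they do the work, as an engineer would, in place of code of your own. Each camera call takes 0.05 s, during which the arm holds its last target. There are 200 camera calls.

TASK

Turn every drying disc over with the spatula, never touching a disc with the fingers, so that each lies flat on the board, not tilted across the step, with its red face up; then lay the spatula back on its rubber mat, blade down. After that stir the beads right round the pan several times with the stick's foot down among them, keeping every bead in the pan, and stand the stick upright on its coaster again; leave the jug, the red bin and the meter alone.

Things in the scene. Friction and masses are not known exactly. Their poses are not given: they have to be found in the camera images.
- board: fixed two-step drying board, 330 (x) x 300 mm (y), yawed; origin on the table under it. Lower step (pale plywood): local y -165 to +15 mm, top 6 mm above the table. Upper step (brown wood): local y +15 to +135 mm, top 14 mm above the table. Between them at y = +15 mm an upright 8 mm riser runs along x; a disc pushed in +y stops against it and can be tipped over it
- riser (a point): middle of the riser's top edge (board local 0, +15, 14 mm); axes as the board
- disc1: loose drying disc, 76 mm diameter, 14 mm thick, about 90 g; both rims are bevelled (flat faces 60 mm across; bevels 8 mm wide, 5.5 mm high), so a thin blade enters under it. Origin at its centre; z points out of the white face, the other face is red. May be absent
- disc2: loose drying disc, 76 mm diameter, 14 mm thick, about 90 g; both rims are bevelled (flat faces 60 mm across; bevels 8 mm wide, 5.5 mm high), so a thin blade enters under it. Origin at its centre; z points out of the white face, the other face is red. May be absent
- disc3: loose drying disc, 76 mm diameter, 14 mm thick, about 90 g; both rims are bevelled (flat faces 60 mm across; bevels 8 mm wide, 5.5 mm high), so a thin blade enters under it. Origin at its centre; z points out of the white face, the other face is red. May be absent
- spatula: loose spatula, 120 g. Origin on its underside; x to the blade, z up. Steel blade x 20 to 95 mm, 60 mm wide, 2.5 mm thick, level, underside at z = 0. Blue handle bar 18 mm wide, z 20 to 46 mm, x -90 to -5 mm; sloping shank (x -7 to 27 mm). A heel (x -90 to -76 mm, 30 mm wide) reaches down to z = 0, so it stands level by itself on blade and heel
- spatula_grip (a point): point on the handle's centre line above its balance (spatula local -22, 0, 33 mm); axes as the spatula
- spatula_tip (a point): middle of the blade's front edge, on its underside (spatula local 95, 0, 0 mm); axes as the spatula
- spatula_mat: fixed black rubber mat, 230 x 120 x 4 mm, the spatula's place; origin at the centre of its underside, on the table, x along its length
- pan: fixed round aluminium pan, 176 mm outer diameter, wall 4 mm, 50 mm high, floor 4 mm thick; origin at the centre of its underside, on the table, axes as the world's. A thin grip loop on its +y side
- bead1_center (a point): centre of a loose hard drying bead, 24 mm diameter, 14 g, lying in the pan (blue or orange). May be absent
- bead2_center (a point): centre of a loose hard drying bead, 24 mm diameter, 14 g, lying in the pan (blue or orange). May be absent
- bead3_center (a point): centre of a loose hard drying bead, 24 mm diameter, 14 g, lying in the pan (blue or orange). May be absent
- bead4_center (a point): centre of a loose hard drying bead, 24 mm diameter, 14 g, lying in the pan (blue or orange). May be absent
- bead5_center (a point): centre of a loose hard drying bead, 24 mm diameter, 14 g, lying in the pan (blue or orange). May be absent
- bead6_center (a point): centre of a loose hard drying bead, 24 mm diameter, 14 g, lying in the pan (blue or orange). May be absent
- bead7_center (a point): centre of a loose hard drying bead, 24 mm diameter, 14 g, lying in the pan (blue or orange). May be absent
- stick: loose wooden stirring stick, 150 mm tall, standing upright; shaft 22 mm diameter, thicker foot 30 mm diameter over the lowest 35 mm. Origin at the centre of its foot's underside, z along it to its top
- stick_foot (a point): centre of the stick's foot underside (same point as its origin)
- coaster: fixed round cork coaster, 84 mm diameter, 4 mm thick, the stick's place; origin at the centre of its underside
- jug: bystander: white plastic jug, about 105 mm diameter, 170 mm tall; leave alone
- redbin: bystander: red open bin, 140 x 120 x 60 mm; leave alone
- meter: bystander: grey bench meter, 90 x 170 x 70 mm; leave alone
Not all that is in view belongs to the job. There is more than one size of the stick; the job needs the smallest.

How it is judged:
On the way, in this order (a step that is already met when the one before it is completed fails the run):
1. every disc lies flat on the board, red face up (angle between each of disc1, disc2, disc3's own z axis and vertical above 3.05 rad and y of disc1 in the frame of board between -0.165 and 0.135 m and x of disc1 in the frame of board between -0.165 and 0.165 m and z of disc1 in the frame of board between 0.009 and 0.026 m and y of disc2 in the frame of board between -0.165 and 0.135 m and x of disc2 in the frame of board between -0.165 and 0.165 m and z of disc2 in the frame of board between 0.009 and 0.026 m and y of disc3 in the frame of board between -0.165 and 0.135 m and x of disc3 in the frame of board between -0.165 and 0.165 m and z of disc3 in the frame of board between 0.009 and 0.026 m), for 0.2 s.
2. the spatula lies on its mat, released (x of spatula in the frame of spatula_mat between -0.045 and 0.045 m and y of spatula in the frame of spatula_mat between -0.04 and 0.04 m and height (world z) of spatula below 0.01 m and angle between spatula's own z axis and vertical below 0.12 rad and contact force between the fingers and spatula below 0.05 N), for 0.2 s.
3. the stick's foot is down in the pan, in its left half (+y), and has shifted a bead (z of stick_foot in the frame of pan below 0.022 m and horizontal distance between stick_foot and pan below 0.085 m and distance of any of bead1_center, bead2_center, bead3_center, bead4_center, bead5_center, bead6_center, bead7_center from where it was at the start of the episode above 0.012 m and y of stick_foot in the frame of pan above 0.015 m), for 0.05 s.
4. it has come round to the near or far side (z of stick_foot in the frame of pan below 0.022 m and horizontal distance between stick_foot and pan below 0.085 m and (x of stick_foot in the frame of pan above 0.018 m or x of stick_foot in the frame of pan below -0.018 m) and y of stick_foot in the frame of pan between -0.015 and 0.015 m), for 0.05 s.
5. it has come to the right half (-y) (z of stick_foot in the frame of pan below 0.022 m and horizontal distance between stick_foot and pan below 0.085 m and y of stick_foot in the frame of pan below -0.015 m), for 0.05 s.
6. it has come round by the near or far side (all of step 4), for 0.05 s.
7. it is in the left half again (z of stick_foot in the frame of pan below 0.022 m and horizontal distance between stick_foot and pan below 0.085 m and y of stick_foot in the frame of pan above 0.015 m), for 0.05 s.
8. it has come round to the near or far side again (all of step 6), for 0.05 s.
9. it is in the right half again (all of step 5), for 0.05 s.
At the end, for the whole second after the job is handed in: Every disc flat (0.09 rad) on the board's lower or upper step, red face up; spatula level on its mat, origin within 45 mm along and 40 mm across of its centre; all beads in the pan; stick upright (0.1 rad), within 30 mm of the coaster centre; tools released, at rest (all of step 1 and all of step 2 and horizontal distance between each of bead1_center, bead2_center, bead3_center, bead4_center, bead5_center, bead6_center, bead7_center and pan below 0.085 m and height (world z) of each of bead1_center, bead2_center, bead3_center, bead4_center, bead5_center, bead6_center, bead7_center below 0.045 m and horizontal distance between stick and coaster below 0.03 m and angle between stick's own z axis and vertical below 0.1 rad and height (world z) of stick below 0.01 m and linear speed of each of stick, spatula below 0.02 m/s and contact force between the fingers and stick below 0.05 N); the robot touches nothing.
It fails at once if a finger touches a disc (contact force between the fingers and disc1 above 0.3 N or contact force between the fingers and disc2 above 0.3 N or contact force between the fingers and disc3 above 0.3 N).
It fails at once if the stick is used on a disc (contact force between stick and disc1 above 0.3 N or contact force between stick and disc2 above 0.3 N or contact force between stick and disc3 above 0.3 N).
It fails at once if a bystander is disturbed (distance of any of jug, redbin, meter from where it was at the start of the episode above 0.03 m or angle between any of jug, redbin, meter's own z axis and vertical above 0.3 rad).
It fails at once if a bead leaves the pan (horizontal distance between any of bead1_center, bead2_center, bead3_center, bead4_center, bead5_center, bead6_center, bead7_center and pan above 0.1 m).
Of disc1, disc2, disc3 only 2 to 3 are there at a start; the rules pass over those that are not, and their reading is None.
Of bead1, bead2, bead3, bead4, bead5, bead6, bead7 only 4 to 7 are there at a start; the rules pass over those that are not, and their reading is None.
At some moment in a run one of disc1, disc2, disc3 may be knocked a few centimetres aside while the robot is not near it.
It also fails if it takes over 210 s, if anything falls off the work surface, if the arm or the gripper's body presses on something with over 40 N, if the wrist force passes 120 N, or if a joint passes its speed limit or range.

## Working session

There is one attempt and no reset: what is moved stays moved. The work goes in short steps, Python scripts to look and compute and a tool call to move; the robot and the scene stay as the last step left them, time stands still between calls to the robot, and variables do not carry over. Pictures are saved under pics/ and viewed, at most 14 in all, crops included, and the job is handed in when it is done.

Besides the shell and the picture viewer there is one more tool, called as a command line: name --argument value ..., lists and objects as JSON in quotes. step_arm: Moves the arm, as the interface text tells. Its arguments: {"type":"object","properties":{"commands":{"type":"array","items":{"type":"object","properties":{"fingers":{"type":"number"},"dx":{"type":"number"},"dy":{"type":"number"},"dz":{"type":"number"},"roll":{"type":"number"}}}},"squeeze":{"type":"number"}},"required":["commands"]}

```bash
ls; mkdir -p pics
python3 - <<'E'
from workcell import *
import cv2,json
s=read_state();print(s)
for n in("scene","top"):
    im,d=read_camera(n);cv2.imwrite(f"pics/{n}0.png",im);c=calibration(n);print(n,c)
E
```

```text
pics
{'time': 0.0, 'q': array([ 1.08412729e+00,  2.64797174e-01,  1.60540249e+00, -4.65381991e-06,
        1.27370114e+00, -3.68623480e-02]), 'joint_vel': array([-7.75427085e-04,  7.20000440e-05,  6.92152847e-04, -9.51611272e-05,
       -8.07574039e-04,  3.58483158e-04]), 'joint_torque': array([ 3.93174778e-04, -5.15101647e+01, -3.67311394e+01, -2.00368372e-04,
        1.27801899e-02, -2.23506180e-05]), 'tool_pos': array([0.2931148 , 0.60720738, 0.22991699]), 'tcp_rot': array([-0.70047852, -3.06189423,  0.00350327]), 'wrist_force': array([ 0.18771902,  0.67835628, -0.39236073]), 'torque': array([-0.04450589,  0.01203777, -0.06852739]), 'grip_force': 0.0, 'width': 1.0004759495021265}
scene {'intrinsics': array([[502.57414657,   0.        , 327.39863065],
       [  0.        , 502.57414657, 196.81555819],
       [  0.        ,   0.        ,   1.        ]]), 'world_to_cam': array([[-0.57446099,  0.81851254, -0.00563895,  0.2677162 ],
       [-0.58275873, -0.40414354,  0.705025  ,  0.29783551],
       [ 0.57479286,  0.40829551,  0.70916003, -1.76302535],
       [ 0.        ,  0.        ,  0.        ,  1.        ]])}
top {'intrinsics': array([[451.4188929 ,   0.        , 327.10805555],
       [  0.        , 451.4188929 , 202.57279006],
       [  0.        ,   0.        ,   1.        ]]), 'world_to_cam': array([[ 0.00904981, -0.99957707, -0.02763661,  0.06911788],
       [ 0.99071393,  0.00521318,  0.13586292, -0.55985045],
       [-0.13566138, -0.0286095 ,  0.99034211, -1.23954168],
       [ 0.        ,  0.        ,  0.        ,  1.        ]])}
```

View pics/scene0.png

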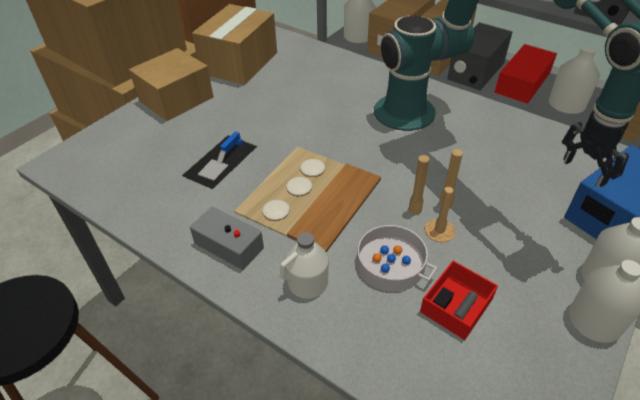

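View pics/top0.png

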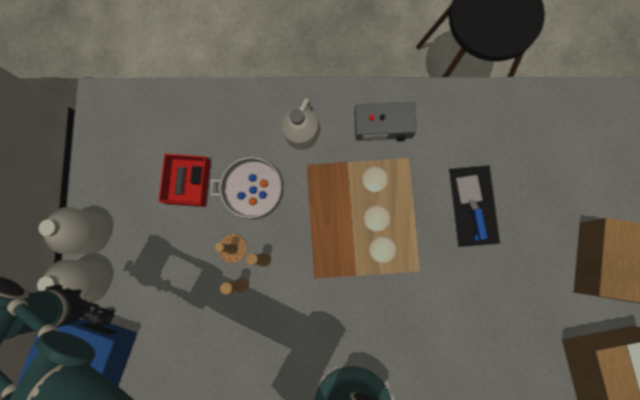

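The overview shows three white-up discs on the lower step (top px (375,180), (377,218), (383,250)), with the riser at col 348. The spatula is at (475,210), blade toward +x. The pan is at (252,188) with 6 beads, and the sticks are near the coaster at (233,248). Next I'll measure these.

```bash
cat > h.py <<'E'
from workcell import *
import numpy as np, cv2
from scipy.spatial.transform import Rotation as R
def cloud(n):
    im,d=read_camera(n);c=calibration(n);K=c["intrinsics"];T=c["world_to_cam"]
    v,u=np.mgrid[:400,:640]
    p=np.stack([(u-K[0,2])/K[0,0]*d,-(v-K[1,2])/K[1,1]*d,-d],-1)
    w=(p-T[:3,3])@T[:3,:3]; w[d==0]=np.nan
    return im,w
def project(n,P):
    c=calibration(n);K=c["intrinsics"];T=c["world_to_cam"];q=np.atleast_2d(P)@T[:3,:3].T+T[:3,3]
    return np.stack([K[0,2]+K[0,0]*q[:,0]/-q[:,2],K[1,2]+K[1,1]*q[:,1]/q[:,2]],-1)
def onplane(n,u,v,z):
    c=calibration(n);K=c["intrinsics"];T=c["world_to_cam"]
    r=np.stack([(np.asarray(u)-K[0,2])/K[0,0],-(np.asarray(v)-K[1,2])/K[1,1],-np.ones_like(np.asarray(u,float))],-1)@T[:3,:3]
    o=-T[:3,:3].T@T[:3,3]; return o+r*((z-o[2])/r[...,2])[...,None]
def blobs(mask,w,amin=15):
    n,l,st,c=cv2.connectedComponentsWithStats(mask.astype(np.uint8))
    out=[]
    for i in range(1,n):
        if st[i,4]>=amin:
            m=l==i; out.append((c[i],st[i,4],np.nanmedian(w[m],0),m))
    return out
E
python3 - <<'E'
from h import *
np.set_printoptions(precision=4,suppress=True)
im,w=cloud("top");hsv=cv2.cvtColor(im,cv2.COLOR_BGR2HSV).astype(int);H,S,V=hsv[...,0],hsv[...,1],hsv[...,2]
np.save("im.npy",im)
print("table z",np.nanmedian(w[100:140,200:260,2]), "hsv board",hsv[200,330],hsv[170,400],"disc",hsv[218,377],"mat",hsv[235,465],"blade",hsv[190,469],"handle",hsv[228,481],"coaster",hsv[255,222])
roi=np.zeros((400,640),bool);roi[150:290,295:430]=1
b=blobs(roi&(H<25)&(S>60),w,500)
for c,a,m,k in b:
    ys,xs=np.nonzero(k);print("board",c,a,m,onplane("top",cv2.boxPoints(cv2.minAreaRect(np.c_[xs,ys].astype(np.float32)))[:,0],cv2.boxPoints(cv2.minAreaRect(np.c_[xs,ys].astype(np.float32)))[:,1],.01)[:,:2])
for c,a,m,k in blobs(roi&(S<60)&(V>130),w,100):
    print("disc",c,a,m,onplane("top",c[0],c[1],.020))
roi[:]=0;roi[150:260,440:510]=1
for nm,mk in(("handle",(H>95)&(H<125)&(S>120)),("blade",(V>120)&(S<70)),("mat",V<60)):
  for c,a,m,k in blobs(roi&mk,w,60):
    ys,xs=np.nonzero(k);r=cv2.boxPoints(cv2.minAreaRect(np.c_[xs,ys].astype(np.float32)))
    z={"handle":.05,"blade":.0065,"mat":.004}[nm];print(nm,c,a,m,onplane("top",c[0],c[1],z),onplane("top",r[:,0],r[:,1],z)[:,:2].tolist())
for nm,p in(("sticks",[(225,240),(258,258),(232,288)]),):
  k=(w[...,2]>.10)&(np.mgrid[:400,:640][1]>200)&(np.mgrid[:400,:640][1]<280)&(np.mgrid[:400,:640][0]>225)&(np.mgrid[:400,:640][0]<310)&(H<25)&(S>60)
  for c,a,m,kk in blobs(k,w,10): print("stick",c,a,m,np.nanpercentile(w[kk],95,axis=0))
s=read_state();print(R.from_rotvec(s["tcp_rot"]).as_matrix())
j=cv2.resize(im[145:295,150:510],None,fx=2.2,fy=2.2,interpolation=cv2.INTER_CUBIC);cv2.imwrite("pics/c1.png",j)
E
```

```text
table z 0.0005373349031646207 hsv board [ 13 158 113] [ 17 108 144] disc [ 33  36 165] mat [20 25 31] blade [ 18  25 131] handle [108 178 133] coaster [ 15 134 135]
board [359.4816 218.265 ] 10573 [ 0.5191 -0.0069  0.0098] [[ 0.6777  0.14  ]
 [ 0.7013 -0.1713]
 [ 0.3695 -0.1889]
 [ 0.3453  0.1115]]
disc [374.4449 179.2733] 472 [ 0.6311 -0.0615  0.0199] [ 0.6306 -0.0624  0.02  ]
disc [376.1559 218.1842] 494 [ 0.518  -0.0663  0.0198] [ 0.5177 -0.0667  0.02  ]
disc [382.0845 249.3713] 509 [ 0.4301 -0.0828  0.0198] [ 0.4293 -0.0829  0.02  ]
handle [479.348  225.0936] 342 [ 0.4974 -0.3498  0.0481] [ 0.4973 -0.3486  0.05  ] [[0.5383344766082474, -0.3179372727394718], [0.5463012451827836, -0.3563373562698048], [0.4605281193482822, -0.37004147671446996], [0.4526365638137622, -0.33200993586353456]]
blade [468.7032 188.5913] 438 [ 0.6058 -0.3347  0.0073] [ 0.6068 -0.3353  0.0065] [[0.6351919443293571, -0.3032240668087073], [0.6457544919977551, -0.3574531677977495], [0.5772576725889015, -0.3675437904052876], [0.5667662051839967, -0.3137121053332914]]
mat [474.3691 208.0992] 2208 [ 0.5417 -0.346   0.0047] [ 0.5503 -0.3503  0.004 ] [[0.6650140424285286, -0.280218980075432], [0.6799383890426209, -0.3999963003111032], [0.45138991825798386, -0.4172622332858875], [0.43658546012854726, -0.3003719542606955]]
stick [221.8283 247.1414] 99 [0.4275 0.3401 0.1518] [0.4371 0.3521 0.1573]
stick [254.4817 259.0244] 164 [0.3974 0.2476 0.1902] [0.4094 0.2638 0.1953]
stick [229.9745 286.9133] 196 [0.3286 0.3068 0.1883] [0.3397 0.3239 0.1947]
[[-0.9005  0.4348 -0.0009]
 [ 0.4348  0.9005 -0.0016]
 [ 0.0001 -0.0018 -1.    ]]
```

View pics/c1.png

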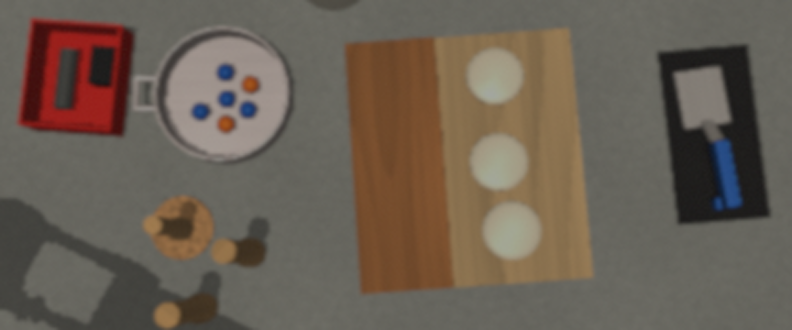

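The job's stick (top at 0.15 m) is the one on the coaster; the other two are about 0.19 m tall. I'm moving over the spatula while I refine the riser line.

step_arm --commands '[{"fingers":-1,"dx":-0.622,"dy":-0.758,"dz":-0.04,"roll":146},{"fingers":-1,"dx":-0.622,"dy":-0.758,"dz":-0.04,"roll":146},{"fingers":-1,"dx":-0.622,"dy":-0.758,"dz":-0.04,"roll":146},{"fingers":-1,"dx":-0.622,"dy":-0.758,"dz":-0.04,"roll":146},{"fingers":-1,"dx":-0.622,"dy":-0.758,"dz":-0.04,"roll":146},{"fingers":-1,"dx":-0.622,"dy":-0.758,"dz":-0.04,"roll":146},{"fingers":-1,"dx":-0.622,"dy":-0.758,"dz":-0.04,"roll":146},{"fingers":-1,"dx":-0.622,"dy":-0.758,"dz":-0.04,"roll":146}]'

```text
time: 1.15
tool_pos: [0.4109, 0.1204, 0.2517]
tcp_rot: [2.605, 1.756, 0.001]
wrist_force: [1.6, 0.4, 0.1]
width: 0.999
grip_force: 0.0
```

```bash
cat >> h.py <<'E'
def alpha():
    s=read_state();M=R.from_rotvec(s["tcp_rot"]).as_matrix();return np.degrees(np.arctan2(M[1,0],M[0,0]))
def go(x,y,z,a):
    "tool shift from the present pose to world x,y,z with tool x at heading a (deg)"
    s=read_state();M=R.from_rotvec(s["tcp_rot"]).as_matrix();A=alpha()
    d=M.T@(np.array([x,y,z])-s["tool_pos"]);r=-((a-A+180)%360-180)
    print("t %.1f pos %s a %.1f -> dx %.4f dy %.4f dz %.4f roll %.1f"%(s["time"],np.round(s["tool_pos"],4),A,*d,r))
E
python3 - <<'E'
from h import *
np.set_printoptions(precision=4,suppress=True)
im=np.load("im.npy");g=im[...,1].astype(float)
pts=[]
for v in range(166,273):
    c=348.6+(v-162.3)*(8.2/113.2); lo=int(c)-8; d=np.diff(cv2.GaussianBlur(g,(5,5),0)[v,lo:lo+17]); k=d.argmax()
    a,b,e=d[max(k-1,0)],d[k],d[min(k+1,15)]; pts.append((lo+k+.5+0.5*(a-e)/(a-2*b+e+1e-9),v))
pts=np.float32(pts);P=onplane("top",pts[:,0],pts[:,1],.014)
vx,vy,x0,y0=cv2.fitLine(P[:,:2].astype(np.float32),cv2.DIST_HUBER,0,.001,.001).ravel();print("riser yaw",np.degrees(np.arctan2(vy*np.sign(vx),vx*np.sign(vx))),x0,y0)
s=read_state();print(s["q"]);go(.524,-.346,.12,8.2)
E
```

```text
riser yaw 4.390982 0.5133715 0.003387961
[ 0.2269 -0.2339  2.0711 -0.      1.3037  0.6116]
t 1.1 pos [0.4109 0.1204 0.2517] a 68.0 -> dx -0.3899 dy 0.2798 dz 0.1318 roll 59.8
```

step_arm --commands '[{"fingers":-1,"dx":-0.39,"dy":0.28,"dz":0.132,"roll":59.8},{"fingers":-1,"dx":-0.39,"dy":0.28,"dz":0.132,"roll":59.8},{"fingers":-1,"dx":-0.39,"dy":0.28,"dz":0.132,"roll":59.8},{"fingers":-1,"dx":-0.39,"dy":0.28,"dz":0.132,"roll":59.8},{"fingers":-1,"dx":-0.39,"dy":0.28,"dz":0.132,"roll":59.8},{"fingers":-1,"dx":-0.39,"dy":0.28,"dz":0.132,"roll":59.8},{"fingers":-1,"dx":-0.39,"dy":0.28,"dz":0.132,"roll":59.8},{"fingers":-1,"dx":-0.39,"dy":0.28,"dz":0.132,"roll":59.8}]'

```text
time: 2.15
tool_pos: [0.5268, -0.3456, 0.1187]
tcp_rot: [-3.133, -0.232, 0.0]
wrist_force: [0.2, 0.5, 0.4]
width: 1.0
grip_force: 0.0
```

step_arm --commands '[{"fingers":-1,"dx":0},{"fingers":-1,"dx":0},{"fingers":-1,"dx":0}]'

```text
invalid input
```

```bash
python3 -c "
from h import *
go(.524,-.346,.018,8.2);print(read_state()['q'])"
```

```text
t 2.1 pos [ 0.5268 -0.3456  0.1187] a 8.5 -> dx -0.0028 dy 0.0000 dz 0.1007 roll 0.3
[-6.20286841e-01  2.70577700e-01  1.81247216e+00  2.42968649e-04
  1.05890994e+00  8.02859867e-01]
```

step_arm --commands '[{"fingers":-1,"dx":-0.003,"dy":0.0,"dz":0.05,"roll":0},{"fingers":-1,"dx":-0.003,"dy":0.0,"dz":0.1,"roll":0},{"fingers":-1,"dx":-0.003,"dy":0.0,"dz":0.1,"roll":0},{"fingers":1,"dx":-0.003,"dy":0.0,"dz":0.1,"roll":0},{"fingers":1,"dx":-0.003,"dy":0.0,"dz":0.1,"roll":0},{"fingers":1,"dx":-0.003,"dy":0.0,"dz":0.1,"roll":0},{"fingers":1,"dx":-0.003,"dy":0.0,"dz":0.1,"roll":0},{"fingers":1,"dx":-0.003,"dy":0.0,"dz":0.1,"roll":0}]' --squeeze 100

```text
time: 3.15
tool_pos: [0.5253, -0.345, 0.0219]
tcp_rot: [3.131, 0.232, 0.004]
wrist_force: [-0.7, 1.0, 6.2]
width: 0.189
grip_force: 98.9
```

step_arm --commands '[{"fingers":1,"dx":0,"dy":0.0,"dz":0,"roll":0},{"fingers":1,"dx":0,"dy":0.0,"dz":0,"roll":0},{"fingers":1,"dx":0,"dy":0.0,"dz":0,"roll":0},{"fingers":1,"dx":0,"dy":0.0,"dz":0,"roll":0}]' --squeeze 100

```text
time: 3.65
tool_pos: [0.5252, -0.345, 0.0218]
tcp_rot: [3.131, 0.232, 0.004]
wrist_force: [-0.9, -0.0, 6.5]
width: 0.198
grip_force: 98.9
```

Run:
```python
from h import *
print(read_state())
im,w=cloud("scene");a=project("scene",[.54,-.33,.02])[0].astype(int)
cv2.imwrite("pics/g1.png",cv2.resize(im[a[1]-70:a[1]+60,a[0]-90:a[0]+90],None,fx=4,fy=4,interpolation=cv2.INTER_CUBIC))
```

```text
{'time': 3.65, 'q': array([-6.20856878e-01,  3.76745338e-01,  1.87693031e+00,  7.13433015e-05,
        8.84485452e-01,  8.01772952e-01]), 'joint_vel': array([ 2.39335877e-04, -4.93445800e-04, -1.10016881e-04, -5.98027475e-04,
        2.68170753e-03, -4.00380708e-06]), 'joint_torque': array([ 5.86284860e-02, -4.64503992e+01, -2.71401876e+01, -1.28804060e-02,
       -2.24151649e-01,  7.10234934e-03]), 'tool_pos': array([ 0.52522365, -0.34500516,  0.02181907]), 'tcp_rot': array([3.130829  , 0.23229623, 0.00419294]), 'wrist_force': array([-0.86623133, -0.01905536,  6.54789856]), 'torque': array([ 0.14411861,  0.0887333 , -0.01749145]), 'grip_force': 98.94819974899292, 'width': 0.1984610878134069}
```

View pics/g1.png

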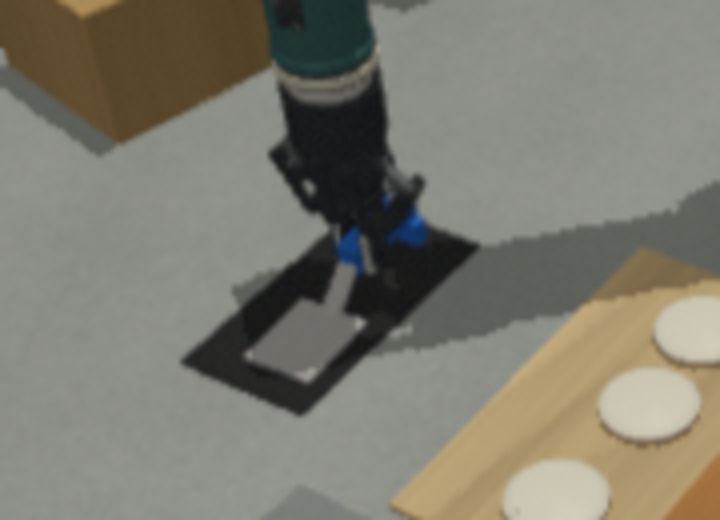

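The spatula is gripped at the front of its handle, level on the mat. Now I'll lift it and turn the blade to point along board +y behind the middle disc.

```bash
cat >> h.py <<'E'
RP=np.array([.5134,.0034]);BU=np.array([.9971,.0767]);BV=np.array([-.0767,.9971])
def goS(t,s,h,a=94.4,off=.1165):
    "target: blade tip at riser coordinates t (along), s (across), underside h above the lower step"
    p=RP+t*BU+(s-off)*BV; go(p[0],p[1],.006+h+.0178,a)
E
python3 -c "
from h import *
goS(-.001,-.14,.05)"
```

```text
t 3.7 pos [ 0.5252 -0.345   0.0218] a 8.5 -> dx 0.0206 dy -0.0904 dz -0.0522 roll -85.9
```

step_arm --commands '[{"fingers":1,"dx":0,"dy":0,"dz":-0.03,"roll":0},{"fingers":1,"dx":0,"dy":0,"dz":-0.052,"roll":-10},{"fingers":1,"dx":0.02,"dy":-0.04,"dz":-0.052,"roll":-85.9},{"fingers":1,"dx":0.02,"dy":-0.09,"dz":-0.052,"roll":-85.9},{"fingers":1,"dx":0.0206,"dy":-0.0904,"dz":-0.052,"roll":-85.9},{"fingers":1,"dx":0.0206,"dy":-0.0904,"dz":-0.052,"roll":-85.9},{"fingers":1,"dx":0.0206,"dy":-0.0904,"dz":-0.052,"roll":-85.9},{"fingers":1,"dx":0.0206,"dy":-0.0904,"dz":-0.052,"roll":-85.9}]' --squeeze 100

```text
time: 4.7
tool_pos: [0.5305, -0.2513, 0.0715]
tcp_rot: [-2.347, -2.088, 0.0]
wrist_force: [-0.5, -0.3, -0.6]
width: 0.188
grip_force: 98.0
```

step_arm --commands '[{"fingers":1,"dx":0,"dy":0,"dz":0,"roll":-16},{"fingers":1,"dx":0,"dy":0,"dz":0,"roll":-16},{"fingers":1,"dx":0,"dy":0,"dz":0,"roll":-16}]'

```text
time: 5.08
tool_pos: [0.5305, -0.2514, 0.0715]
tcp_rot: [-2.042, -2.386, 0.0]
wrist_force: [0.4, 0.4, -1.0]
width: 0.194
grip_force: 98.0
```

Run:
```python
from h import *
goS(-.001,-.14,.05)
print(read_state()["wrist_force"])
im,w=cloud("top");a=project("top",[.52,-.12,.05])[0].astype(int)
cv2.imwrite("pics/g2.png",cv2.resize(im[a[1]-70:a[1]+70,a[0]-90:a[0]+90],None,fx=4,fy=4,interpolation=cv2.INTER_CUBIC));print(a)
np.save("w2.npy",w);np.save("im2.npy",im)
```

```text
t 5.1 pos [ 0.5305 -0.2514  0.0715] a 98.9 -> dx -0.0013 dy 0.0014 dz -0.0023 roll 4.5
[ 0.37972854  0.35194722 -0.99687645]
[396 216]
```

View pics/g2.png

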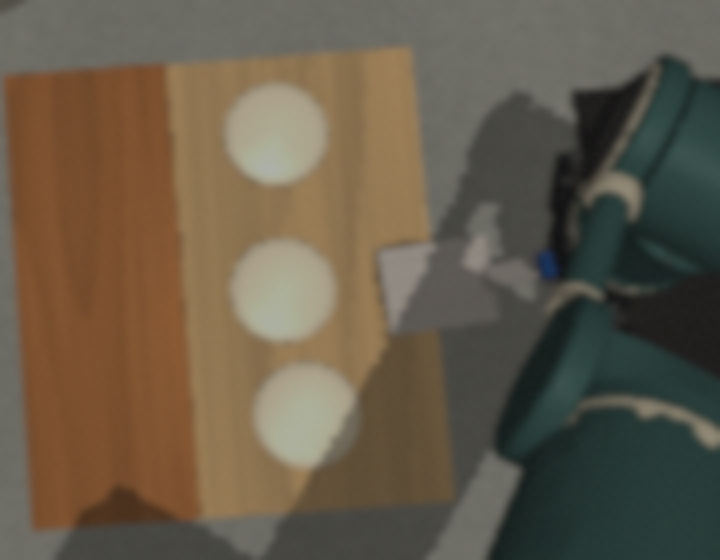

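Run:
```python
from h import *
s=read_state();z=s["tool_pos"][2]
w=np.load("w2.npy");
e=onplane("top",[306+378/4,306+395/4],[146+252/4,146+333/4],z-.0178+.0025);m=e.mean(0);d=m-s["tool_pos"]
print(w[219,405:425:3,2]);a=np.radians(alpha());print(m,"forward",d[0]*np.cos(a)+d[1]*np.sin(a),"left",-d[0]*np.sin(a)+d[1]*np.cos(a),"edge heading",np.degrees(np.arctan2(e[1,1]-e[0,1],e[1,0]-e[0,0]))+180, "alpha",alpha(), np.linalg.norm(e[1]-e[0]))
```

```text
[0.0585238  0.05412217 0.05680065 0.05449971 0.05211462 0.05627433
 0.05928574]
[ 0.5119578  -0.13685317  0.05621065] forward 0.1160828012387515 left 0.0007995177218780361 edge heading 11.019481261907572 alpha 98.84284659316887 0.05727670211726036
```

step_arm --commands '[{"fingers":1,"dx":-0.001,"dy":0.001,"dz":0.0,"roll":4.5},{"fingers":1,"dx":-0.001,"dy":0.001,"dz":0.02,"roll":4.5},{"fingers":1,"dx":-0.001,"dy":0.001,"dz":0.04,"roll":4.5},{"fingers":1,"dx":-0.001,"dy":0.001,"dz":0.046,"roll":4.5},{"fingers":1,"dx":-0.001,"dy":0.001,"dz":0.046,"roll":4.5}]'

```text
time: 5.75
tool_pos: [0.531, -0.2519, 0.0243]
tcp_rot: [-2.132, -2.304, 0.001]
wrist_force: [-0.3, -0.5, -0.6]
width: 0.189
grip_force: 97.9
```

Run:
```python
from h import *
goS(-.001,-.14,.001)
print(read_state()["wrist_force"])
```

```text
t 5.8 pos [ 0.531  -0.2519  0.0243] a 94.5 -> dx -0.0006 dy 0.0010 dz -0.0005 roll 0.1
[-0.27000508 -0.45746611 -0.5993432 ]
```

step_arm --commands '[{"fingers":1,"dx":0.015,"dy":0.001,"dz":0,"roll":0},{"fingers":1,"dx":0.03,"dy":0.001,"dz":0,"roll":0},{"fingers":1,"dx":0.042,"dy":0.001,"dz":0,"roll":0},{"fingers":1,"dx":0.052,"dy":0.001,"dz":0,"roll":0},{"fingers":1,"dx":0.062,"dy":0.001,"dz":0,"roll":0},{"fingers":1,"dx":0.07,"dy":0.001,"dz":0,"roll":0},{"fingers":1,"dx":0.078,"dy":0.001,"dz":0,"roll":0},{"fingers":1,"dx":0.084,"dy":0.001,"dz":0,"roll":0}]'

```text
time: 6.75
tool_pos: [0.5264, -0.1682, 0.0256]
tcp_rot: [-2.134, -2.306, 0.0]
wrist_force: [1.0, -0.1, -1.4]
width: 0.194
grip_force: 97.9
```

```bash
cat >> h.py <<'E'
def discs(tag,q=None,n="top"):
    "list white/red discs on the board in riser coordinates"
    im,w=cloud(n);hsv=cv2.cvtColor(im,cv2.COLOR_BGR2HSV).astype(int);H,S,V=hsv[...,0],hsv[...,1],hsv[...,2]
    roi=np.zeros(V.shape,bool);roi[150:290,295:430]=1
    for nm,mk in(("white",(S<62)&(V>85)),("red",((H<8)|(H>172))&(S>140))):
        for c,a,m,k in blobs(roi&mk,w,60):
            d=m[:2]-RP;print(tag,nm,np.round(c),a,"t %.3f s %.3f z %.4f"%(d@BU,d@BV,m[2]))
    return im,w
E
python3 - <<'E'
from h import *
goS(-.001,-.055,.001)
print(read_state()["wrist_force"]);im,w=discs("now")
a=project("scene",[.51,-.05,.02])[0].astype(int);im,_=cloud("scene")
cv2.imwrite("pics/p1.png",cv2.resize(im[a[1]-55:a[1]+55,a[0]-75:a[0]+75],None,fx=5,fy=5,interpolation=cv2.INTER_CUBIC))
E
```

```text
t 6.8 pos [ 0.5264 -0.1682  0.0256] a 94.4 -> dx 0.0006 dy -0.0008 dz 0.0008 roll 0.0
[ 0.97658169 -0.06217949 -1.43148255]
now white [332. 196.] 3668 t 0.149 s 0.115 z 0.0005
now white [374. 179.] 483 t 0.112 s -0.074 z 0.0202
now white [414. 200.] 77 t -0.008 s -0.113 z 0.4141
now white [375. 218.] 930 t -0.000 s -0.064 z 0.0183
now white [382. 249.] 514 t -0.090 s -0.079 z 0.0199
now white [357. 279.] 114 t -0.169 s -0.003 z 0.0006
```

View pics/p1.png

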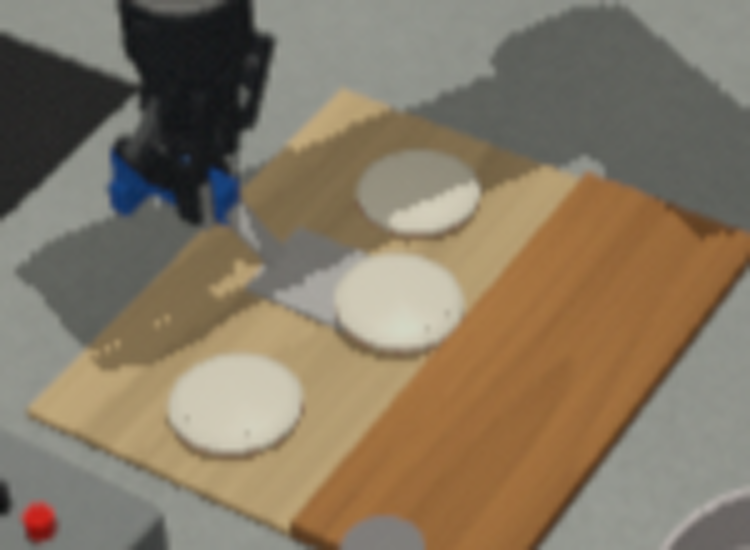

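Blade tip is under the disc's near rim and the disc is at the riser (crop px (400,300)). Starting the tipping arc.

step_arm --commands '[{"fingers":1,"dx":0.003,"dy":0,"dz":-0.012,"roll":0},{"fingers":1,"dx":0.007,"dy":0,"dz":-0.022,"roll":0},{"fingers":1,"dx":0.0105,"dy":0,"dz":-0.031,"roll":0},{"fingers":1,"dx":0.0155,"dy":0,"dz":-0.037,"roll":0},{"fingers":1,"dx":0.02,"dy":0,"dz":-0.041,"roll":0},{"fingers":1,"dx":0.0255,"dy":0,"dz":-0.045,"roll":0},{"fingers":1,"dx":0.0305,"dy":0,"dz":-0.048,"roll":0},{"fingers":1,"dx":0.033,"dy":0,"dz":-0.049,"roll":0}]'

```text
time: 7.85
tool_pos: [0.5239, -0.1353, 0.0747]
tcp_rot: [-2.133, -2.306, 0.0]
wrist_force: [-0.5, -0.7, -1.4]
width: 0.193
grip_force: 97.9
```

Run:
```python
from h import *
goS(-.001,-.022,.05)
print(read_state()["wrist_force"]);im,w=discs("now")
a=project("scene",[.51,-.05,.02])[0].astype(int);im,_=cloud("scene")
cv2.imwrite("pics/p2.png",cv2.resize(im[a[1]-55:a[1]+55,a[0]-75:a[0]+75],None,fx=5,fy=5,interpolation=cv2.INTER_CUBIC))
```

```text
t 7.8 pos [ 0.5239 -0.1353  0.0747] a 94.5 -> dx 0.0006 dy -0.0008 dz 0.0009 roll 0.1
[-0.52513897 -0.67632958 -1.43473868]
now white [332. 208.] 4175 t 0.084 s 0.110 z 0.0004
now white [375. 179.] 485 t 0.112 s -0.076 z 0.0198
now white [401. 202.] 91 t -0.015 s -0.080 z 0.4600
now white [374. 216.] 616 t 0.001 s -0.061 z 0.0597
now white [355. 218.] 95 t -0.001 s -0.008 z 0.0625
now white [423. 232.] 358 t -0.049 s -0.203 z 0.0006
now white [380. 246.] 332 t -0.080 s -0.066 z 0.0203
now white [417. 260.] 121 t -0.124 s -0.081 z 0.5779
```

View pics/p2.png

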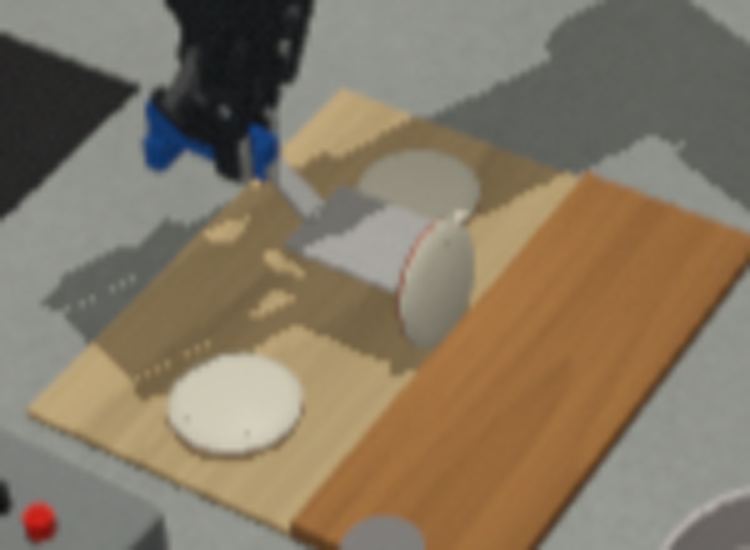

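The disc stands nearly upright against the riser. Pushing it over.

step_arm --commands '[{"fingers":1,"dx":0.006,"dy":0,"dz":-0.003,"roll":0},{"fingers":1,"dx":0.012,"dy":0,"dz":-0.004,"roll":0},{"fingers":1,"dx":0.018,"dy":0,"dz":-0.003,"roll":0},{"fingers":1,"dx":0.024,"dy":0,"dz":-0.001,"roll":0},{"fingers":1,"dx":0.031,"dy":0,"dz":0.001,"roll":0},{"fingers":1,"dx":0.038,"dy":0,"dz":0.003,"roll":0},{"fingers":1,"dx":0.038,"dy":0,"dz":0.003,"roll":0},{"fingers":1,"dx":-0.08,"dy":0,"dz":0.0,"roll":0}]'

```text
time: 8.95
tool_pos: [0.5257, -0.1574, 0.0728]
tcp_rot: [-2.126, -2.311, -0.001]
wrist_force: [1.3, -1.2, -0.9]
width: 0.193
grip_force: 97.9
```

step_arm --commands '[{"fingers":1,"dx":-0.06,"dy":0,"dz":0,"roll":0},{"fingers":1,"dx":-0.12,"dy":0,"dz":0,"roll":0},{"fingers":1,"dx":-0.12,"dy":0,"dz":0,"roll":0}]'

```text
time: 9.32
tool_pos: [0.5359, -0.2846, 0.0739]
tcp_rot: [2.137, 2.299, -0.0]
wrist_force: [-0.6, 0.3, -1.8]
width: 0.195
grip_force: 98.0
```

Run:
```python
from h import *
print(read_state()["wrist_force"]);im,w=discs("now")
goS(.112,-.14,.05)
a=project("scene",[.51,-.03,.02])[0].astype(int);im,_=cloud("scene")
cv2.imwrite("pics/p3.png",cv2.resize(im[a[1]-60:a[1]+60,a[0]-80:a[0]+80],None,fx=4.5,fy=4.5,interpolation=cv2.INTER_CUBIC))
```

```text
[-0.58550694  0.32893536 -1.83500385]
now white [349. 198.] 4659 t 0.103 s 0.085 z 0.0007
now white [375. 179.] 483 t 0.113 s -0.074 z 0.0201
now white [382. 249.] 523 t -0.092 s -0.079 z 0.0196
now white [424. 281.] 198 t -0.190 s -0.195 z -0.0002
now white [375. 277.] 74 t -0.167 s -0.055 z -0.0001
now red [346. 219.] 516 t 0.002 s 0.013 z 0.0279
t 9.4 pos [ 0.5352 -0.2821  0.0733] a 94.2 -> dx 0.0301 dy 0.1121 dz -0.0004 roll -0.2
```

View pics/p3.png

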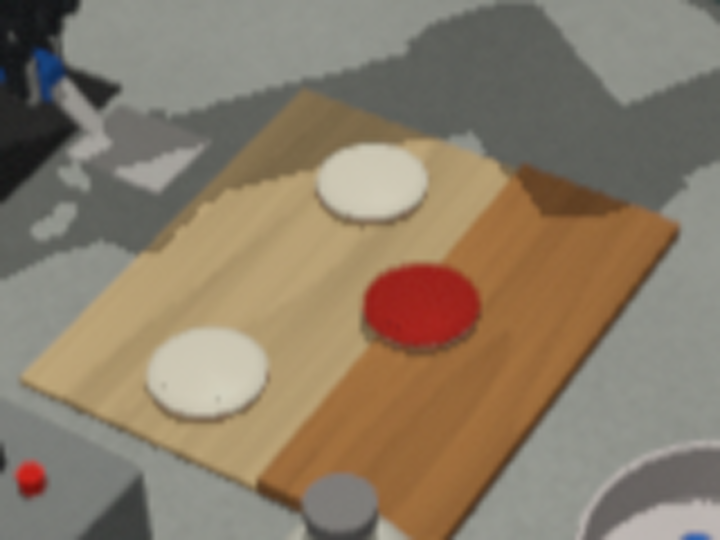

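The middle disc now lies red up, flat on the upper step (crop px (420,305)), COM 13 mm past the riser. Next is the far disc.

step_arm --commands '[{"fingers":1,"dx":0.0,"dy":0.05,"dz":0,"roll":0},{"fingers":1,"dx":0.02,"dy":0.1,"dz":0,"roll":0},{"fingers":1,"dx":0.03,"dy":0.1125,"dz":0,"roll":0},{"fingers":1,"dx":0.03,"dy":0.1125,"dz":0.02,"roll":0},{"fingers":1,"dx":0.03,"dy":0.1125,"dz":0.04,"roll":0},{"fingers":1,"dx":0.03,"dy":0.1125,"dz":0.048,"roll":0},{"fingers":1,"dx":0.03,"dy":0.1125,"dz":0.048,"roll":0},{"fingers":1,"dx":0.03,"dy":0.1125,"dz":0.048,"roll":0}]'

```text
time: 10.42
tool_pos: [0.644, -0.2417, 0.0246]
tcp_rot: [-2.134, -2.304, 0.001]
wrist_force: [-0.3, -0.3, -1.0]
width: 0.195
grip_force: 98.1
```

Run:
```python
from h import *
print(read_state()["wrist_force"]);im,w=discs("now")
goS(.1125,-.14,.001)
goS(.1125,-.055,.001)
```

```text
[-0.26938518 -0.2892088  -0.99925401]
now white [337. 199.] 4122 t 0.127 s 0.108 z 0.0010
now white [374. 179.] 485 t 0.112 s -0.074 z 0.0198
now white [382. 249.] 517 t -0.090 s -0.080 z 0.0197
now red [347. 219.] 515 t 0.002 s 0.013 z 0.0276
t 10.5 pos [ 0.6442 -0.2417  0.0248] a 94.4 -> dx -0.0021 dy 0.0009 dz -0.0000 roll -0.0
t 10.5 pos [ 0.6442 -0.2417  0.0248] a 94.4 -> dx 0.0829 dy 0.0008 dz -0.0000 roll -0.0
```

step_arm --commands '[{"fingers":1,"dx":0.015,"dy":0.001,"dz":0,"roll":0},{"fingers":1,"dx":0.03,"dy":0.001,"dz":0,"roll":0},{"fingers":1,"dx":0.042,"dy":0.001,"dz":0,"roll":0},{"fingers":1,"dx":0.052,"dy":0.001,"dz":0,"roll":0},{"fingers":1,"dx":0.062,"dy":0.001,"dz":0,"roll":0},{"fingers":1,"dx":0.07,"dy":0.001,"dz":0,"roll":0},{"fingers":1,"dx":0.077,"dy":0.001,"dz":0,"roll":0},{"fingers":1,"dx":0.083,"dy":0.001,"dz":0,"roll":0}]'

```text
time: 11.48
tool_pos: [0.6395, -0.158, 0.0252]
tcp_rot: [2.134, 2.306, -0.0]
wrist_force: [-0.5, -0.7, -1.5]
width: 0.196
grip_force: 98.1
```

step_arm --commands '[{"fingers":1,"dx":0.003,"dy":0,"dz":-0.012,"roll":0},{"fingers":1,"dx":0.007,"dy":0,"dz":-0.022,"roll":0},{"fingers":1,"dx":0.0105,"dy":0,"dz":-0.031,"roll":0},{"fingers":1,"dx":0.0155,"dy":0,"dz":-0.037,"roll":0},{"fingers":1,"dx":0.02,"dy":0,"dz":-0.041,"roll":0},{"fingers":1,"dx":0.0255,"dy":0,"dz":-0.045,"roll":0},{"fingers":1,"dx":0.0305,"dy":0,"dz":-0.048,"roll":0},{"fingers":1,"dx":0.033,"dy":0,"dz":-0.049,"roll":0}]'

```text
time: 12.48
tool_pos: [0.6369, -0.125, 0.0743]
tcp_rot: [-2.133, -2.306, 0.0]
wrist_force: [0.2, -0.8, 0.2]
width: 0.191
grip_force: 98.1
```

Run:
```python
from h import *
goS(.1125,-.022,.05)
print(read_state()["wrist_force"]);im,w=discs("now")
```

```text
t 12.5 pos [ 0.6369 -0.125   0.0743] a 94.5 -> dx -0.0010 dy -0.0008 dz 0.0005 roll 0.1
[ 0.21576656 -0.80062678  0.18197973]
now white [314. 203.] 2873 t 0.080 s 0.130 z 0.0004
now white [425. 176.] 189 t 0.106 s -0.226 z 0.0011
now white [370. 176.] 584 t 0.112 s -0.056 z 0.0599
now white [352. 179.] 79 t 0.110 s -0.008 z 0.0631
now white [414. 197.] 142 t -0.023 s -0.088 z 0.5702
now white [373. 247.] 87 t -0.082 s -0.054 z 0.0193
now red [346. 219.] 516 t 0.002 s 0.013 z 0.0274
```

step_arm --commands '[{"fingers":1,"dx":0.006,"dy":0,"dz":-0.003,"roll":0},{"fingers":1,"dx":0.012,"dy":0,"dz":-0.004,"roll":0},{"fingers":1,"dx":0.018,"dy":0,"dz":-0.003,"roll":0},{"fingers":1,"dx":0.024,"dy":0,"dz":-0.001,"roll":0},{"fingers":1,"dx":0.031,"dy":0,"dz":0.001,"roll":0},{"fingers":1,"dx":0.038,"dy":0,"dz":0.003,"roll":0},{"fingers":1,"dx":0.038,"dy":0,"dz":0.003,"roll":0},{"fingers":1,"dx":-0.08,"dy":0,"dz":0.0,"roll":0}]'

```text
time: 13.52
tool_pos: [0.6389, -0.1466, 0.0725]
tcp_rot: [-2.126, -2.311, -0.001]
wrist_force: [0.3, -0.8, -1.5]
width: 0.193
grip_force: 98.1
```

step_arm --commands '[{"fingers":1,"dx":-0.06,"dy":0,"dz":0,"roll":0},{"fingers":1,"dx":-0.1,"dy":0,"dz":0,"roll":0},{"fingers":1,"dx":-0.1,"dy":0,"dz":0,"roll":0},{"fingers":1,"dx":-0.1,"dy":0,"dz":0,"roll":0}]'

```text
time: 14.02
tool_pos: [0.6463, -0.2493, 0.0726]
tcp_rot: [-2.134, -2.304, -0.0]
wrist_force: [-0.7, 1.3, -1.3]
width: 0.191
grip_force: 98.1
```

Run:
```python
from h import *
print(read_state()["wrist_force"]);im,w=discs("now")
goS(-.091,-.145,.05)
```

```text
[-0.66865259  1.27863175 -1.28081348]
now white [338. 198.] 4125 t 0.128 s 0.108 z 0.0009
now white [382. 249.] 522 t -0.090 s -0.080 z 0.0196
now red [344. 181.] 501 t 0.112 s 0.014 z 0.0279
now red [346. 219.] 516 t 0.002 s 0.013 z 0.0276
t 14.1 pos [ 0.6463 -0.2487  0.0725] a 94.5 -> dx 0.0002 dy -0.2042 dz -0.0011 roll 0.1
```

Second disc is also red up. Third disc now.

step_arm --commands '[{"fingers":1,"dx":0.0,"dy":-0.05,"dz":0,"roll":0},{"fingers":1,"dx":0.0,"dy":-0.1,"dz":0,"roll":0},{"fingers":1,"dx":0.0,"dy":-0.15,"dz":0,"roll":0},{"fingers":1,"dx":0.0,"dy":-0.204,"dz":0,"roll":0},{"fingers":1,"dx":0.0,"dy":-0.204,"dz":0.0,"roll":0},{"fingers":1,"dx":0.0,"dy":-0.204,"dz":0.025,"roll":0},{"fingers":1,"dx":0.0,"dy":-0.204,"dz":0.047,"roll":0},{"fingers":1,"dx":0.0,"dy":-0.204,"dz":0.047,"roll":0}]'

```text
time: 15.08
tool_pos: [0.4435, -0.264, 0.025]
tcp_rot: [-2.131, -2.306, -0.0]
wrist_force: [0.1, 0.2, -1.2]
width: 0.191
grip_force: 98.4
```

step_arm --commands '[{"fingers":1,"dx":0,"dy":0,"dz":0,"roll":0},{"fingers":1,"dx":0,"dy":0,"dz":0,"roll":0}]'

```text
time: 15.32
tool_pos: [0.4442, -0.2655, 0.0268]
tcp_rot: [2.132, 2.305, 0.0]
wrist_force: [0.1, -0.4, -1.2]
width: 0.19
grip_force: 98.4
```

Run:
```python
from h import *
print(read_state()["wrist_force"]);im,w=discs("now")
goS(-.0905,-.055,.001)
```

```text
[ 0.13027071 -0.35962188 -1.16311257]
now white [348. 199.] 4674 t 0.103 s 0.084 z 0.0005
now white [418. 246.] 550 t -0.087 s -0.182 z 0.0114
now white [382. 249.] 515 t -0.090 s -0.079 z 0.0196
now white [369. 281.] 420 t -0.174 s -0.040 z 0.0002
now red [344. 181.] 502 t 0.112 s 0.014 z 0.0279
now red [346. 219.] 517 t 0.002 s 0.013 z 0.0277
t 15.4 pos [ 0.444  -0.2655  0.0267] a 94.5 -> dx 0.0913 dy -0.0006 dz 0.0018 roll 0.1
```

step_arm --commands '[{"fingers":1,"dx":0.015,"dy":0,"dz":0.002,"roll":0},{"fingers":1,"dx":0.03,"dy":0,"dz":0.002,"roll":0},{"fingers":1,"dx":0.045,"dy":0,"dz":0.002,"roll":0},{"fingers":1,"dx":0.057,"dy":0,"dz":0.002,"roll":0},{"fingers":1,"dx":0.068,"dy":0,"dz":0.002,"roll":0},{"fingers":1,"dx":0.077,"dy":0,"dz":0.002,"roll":0},{"fingers":1,"dx":0.085,"dy":0,"dz":0.002,"roll":0},{"fingers":1,"dx":0.091,"dy":0,"dz":0.002,"roll":0}]'

```text
time: 16.38
tool_pos: [0.4363, -0.1743, 0.0239]
tcp_rot: [2.133, 2.306, -0.0]
wrist_force: [-0.4, -1.4, 1.3]
width: 0.193
grip_force: 98.6
```

step_arm --commands '[{"fingers":1,"dx":0.003,"dy":0,"dz":-0.012,"roll":0},{"fingers":1,"dx":0.007,"dy":0,"dz":-0.022,"roll":0},{"fingers":1,"dx":0.0105,"dy":0,"dz":-0.031,"roll":0},{"fingers":1,"dx":0.0155,"dy":0,"dz":-0.037,"roll":0},{"fingers":1,"dx":0.02,"dy":0,"dz":-0.041,"roll":0},{"fingers":1,"dx":0.0255,"dy":0,"dz":-0.045,"roll":0},{"fingers":1,"dx":0.0305,"dy":0,"dz":-0.048,"roll":0},{"fingers":1,"dx":0.033,"dy":0,"dz":-0.049,"roll":0}]'

```text
time: 17.38
tool_pos: [0.4336, -0.1413, 0.073]
tcp_rot: [2.133, 2.306, 0.0]
wrist_force: [0.7, -1.4, -1.4]
width: 0.19
grip_force: 98.3
```

Run:
```python
from h import *
goS(-.0905,-.022,.05)
print(read_state()["wrist_force"]);im,w=discs("now")
```

```text
t 17.4 pos [ 0.4336 -0.1413  0.073 ] a 94.5 -> dx -0.0003 dy 0.0001 dz -0.0008 roll 0.1
[ 0.71587246 -1.36258006 -1.35670227]
now white [346. 207.] 5026 t 0.084 s 0.066 z 0.0005
now white [357. 250.] 81 t -0.090 s -0.008 z 0.0650
now white [380. 249.] 738 t -0.092 s -0.065 z 0.0583
now white [418. 278.] 555 t -0.181 s -0.181 z 0.0005
now white [394. 279.] 60 t -0.156 s -0.050 z 0.5059
now red [344. 181.] 503 t 0.112 s 0.014 z 0.0280
now red [346. 219.] 516 t 0.002 s 0.016 z 0.0276
```

step_arm --commands '[{"fingers":1,"dx":0.006,"dy":0,"dz":-0.003,"roll":0},{"fingers":1,"dx":0.012,"dy":0,"dz":-0.004,"roll":0},{"fingers":1,"dx":0.018,"dy":0,"dz":-0.003,"roll":0},{"fingers":1,"dx":0.024,"dy":0,"dz":-0.001,"roll":0},{"fingers":1,"dx":0.031,"dy":0,"dz":0.001,"roll":0},{"fingers":1,"dx":0.038,"dy":0,"dz":0.003,"roll":0},{"fingers":1,"dx":0.038,"dy":0,"dz":0.003,"roll":0},{"fingers":1,"dx":-0.08,"dy":0,"dz":0.0,"roll":0}]'

```text
time: 18.42
tool_pos: [0.4354, -0.1636, 0.071]
tcp_rot: [-2.125, -2.312, -0.001]
wrist_force: [1.8, 0.0, -0.1]
width: 0.195
grip_force: 98.3
```

step_arm --commands '[{"fingers":1,"dx":-0.06,"dy":0,"dz":0,"roll":0},{"fingers":1,"dx":-0.1,"dy":0,"dz":0,"roll":0},{"fingers":1,"dx":-0.1,"dy":0,"dz":0,"roll":0},{"fingers":1,"dx":-0.1,"dy":0,"dz":0,"roll":0}]'

```text
time: 18.92
tool_pos: [0.4427, -0.2655, 0.071]
tcp_rot: [-2.134, -2.304, -0.0]
wrist_force: [-0.5, 1.6, -0.6]
width: 0.194
grip_force: 98.4
```

Run:
```python
from h import *
print(read_state()["wrist_force"]);im,w=discs("now")
a=project("scene",[.51,-.03,.02])[0].astype(int);im,_=cloud("scene")
cv2.imwrite("pics/p4.png",cv2.resize(im[a[1]-60:a[1]+60,a[0]-80:a[0]+80],None,fx=4.5,fy=4.5,interpolation=cv2.INTER_CUBIC))
```

```text
[-0.48811229  1.60994985 -0.6168565 ]
now white [350. 209.] 5369 t 0.065 s 0.036 z 0.0004
now white [418. 245.] 534 t -0.087 s -0.176 z 0.0559
now red [344. 181.] 500 t 0.112 s 0.014 z 0.0278
now red [347. 219.] 516 t 0.002 s 0.013 z 0.0278
now red [349. 251.] 530 t -0.089 s 0.014 z 0.0276
```

View pics/p4.png

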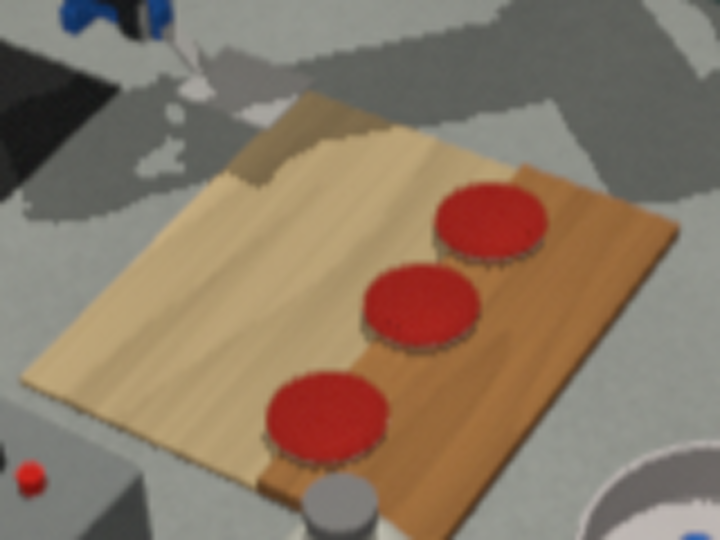

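All three discs are red up and flat. I'm returning the spatula to the mat.

```bash
python3 -c "
from h import *
go(.533,-.348,.06,6.5)"
```

```text
t 19.0 pos [ 0.4428 -0.2646  0.0711] a 94.5 -> dx -0.0902 dy 0.0834 dz 0.0109 roll 88.0
```

step_arm --commands '[{"fingers":1,"dx":-0.05,"dy":0.02,"dz":0,"roll":20},{"fingers":1,"dx":-0.0902,"dy":0.0834,"dz":0,"roll":88},{"fingers":1,"dx":-0.0902,"dy":0.0834,"dz":0,"roll":88},{"fingers":1,"dx":-0.0902,"dy":0.0834,"dz":0,"roll":88},{"fingers":1,"dx":-0.0902,"dy":0.0834,"dz":0,"roll":88},{"fingers":1,"dx":-0.0902,"dy":0.0834,"dz":0,"roll":88},{"fingers":1,"dx":-0.0902,"dy":0.0834,"dz":0,"roll":88},{"fingers":1,"dx":-0.0902,"dy":0.0834,"dz":0,"roll":88}]'

```text
time: 20.02
tool_pos: [0.5335, -0.3475, 0.0712]
tcp_rot: [-3.133, -0.226, 0.001]
wrist_force: [0.6, -0.2, -0.5]
width: 0.191
grip_force: 98.4
```

step_arm --commands '[{"fingers":1,"dx":0,"dy":0,"dz":0,"roll":2.5},{"fingers":1,"dx":0,"dy":0,"dz":0.02,"roll":2.5},{"fingers":1,"dx":0,"dy":0,"dz":0.035,"roll":2.5},{"fingers":1,"dx":0,"dy":0,"dz":0.035,"roll":2.5}]'

```text
time: 20.52
tool_pos: [0.5313, -0.3474, 0.0332]
tcp_rot: [-3.134, -0.166, 0.007]
wrist_force: [-0.0, -0.1, -0.8]
width: 0.198
grip_force: 98.4
```

```bash
python3 -c "
from h import *
go(.533,-.348,.022,6.5);print(read_state()['wrist_force'])"
```

```text
t 20.5 pos [ 0.5313 -0.3474  0.0332] a 6.1 -> dx 0.0017 dy 0.0008 dz 0.0112 roll -0.4
[-0.03916317 -0.10656267 -0.80934101]
```

step_arm --commands '[{"fingers":1,"dx":0.001,"dy":0,"dz":0.006,"roll":0},{"fingers":1,"dx":0.001,"dy":0,"dz":0.011,"roll":0},{"fingers":1,"dx":0.001,"dy":0,"dz":0.011,"roll":0},{"fingers":0,"dx":0.001,"dy":0,"dz":0.011,"roll":0},{"fingers":-1,"dx":0.001,"dy":0,"dz":0.011,"roll":0},{"fingers":-1,"dx":0.001,"dy":0,"dz":0.011,"roll":0},{"fingers":-1,"dx":0.001,"dy":0,"dz":0.011,"roll":0},{"fingers":-1,"dx":0.001,"dy":0,"dz":0.011,"roll":0}]'

```text
time: 21.52
tool_pos: [0.5344, -0.3493, 0.0255]
tcp_rot: [3.137, 0.164, 0.0]
wrist_force: [-0.3, 0.5, 0.6]
width: 1.004
grip_force: 0.0
```

step_arm --commands '[{"fingers":-1,"dx":0,"dy":0,"dz":-0.03,"roll":0},{"fingers":-1,"dx":0,"dy":0,"dz":-0.09,"roll":0},{"fingers":-1,"dx":0,"dy":0,"dz":-0.15,"roll":0},{"fingers":-1,"dx":0,"dy":0,"dz":-0.21,"roll":0},{"fingers":-1,"dx":0,"dy":0,"dz":-0.26,"roll":0},{"fingers":-1,"dx":0,"dy":0,"dz":-0.26,"roll":0}]'

```text
time: 22.28
tool_pos: [0.537, -0.351, 0.2925]
tcp_rot: [3.13, 0.164, 0.014]
wrist_force: [-0.0, 0.2, 0.6]
width: 1.002
grip_force: 0.0
```

Run:
```python
from h import *
np.set_printoptions(precision=4,suppress=True)
im,w=cloud("scene");c=calibration("scene")
hsv=cv2.cvtColor(im,cv2.COLOR_BGR2HSV).astype(int);H,S,V=hsv[...,0],hsv[...,1],hsv[...,2]
X,Y,Z=w[...,0],w[...,1],w[...,2]
# sticks from scene depth
for z0,z1 in((.045,.08),(.08,.13),(.135,.21)):
    k=(X>.28)&(X<.5)&(Y>.2)&(Y<.42)&(Z>z0)&(Z<z1)
    for cc,a,m,kk in blobs(k,w,8):
        print(z0,cc,a,m,np.nanpercentile(Z[kk],98))
im,w=cloud("top");hsv=cv2.cvtColor(im,cv2.COLOR_BGR2HSV).astype(int);H,S,V=hsv[...,0],hsv[...,1],hsv[...,2]
X,Y,Z=w[...,0],w[...,1],w[...,2]
k=(X>.28)&(X<.5)&(Y>.2)&(Y<.42)&(Z>.13)
for cc,a,m,kk in blobs(k,w,8): print("top",cc,a,m,onplane("top",*cc,m[2]))
roi=np.zeros(V.shape,bool);roi[225:275,205:260]=1
k=(Z>.002)&(Z<.008)&(H<25)&(S>80)&roi
yy,xx=np.nonzero(k);P=onplane("top",xx,yy,.004);print("coaster",P.mean(0),P.min(0),P.max(0),len(xx))
# pan rim
k=(Z>.04)&(Z<.06)&(X>.5)&(X<.75)&(Y>.1)&(Y<.32);P=w[k][:,:2]
from scipy.optimize import least_squares
r=least_squares(lambda p:np.hypot(P[:,0]-p[0],P[:,1]-p[1])-p[2],[.6,.2,.086],loss="soft_l1",f_scale=.002);print("pan",r.x,len(P))
roi[:]=0;roi[155:225,215:290]=1
for nm,mk in(("blue",(H>100)&(H<125)&(S>120)),("orange",(H<20)&(S>120))):
    for cc,a,m,kk in blobs(roi&mk,w,8): print(nm,cc,a,m)
for nm,mk in(("jug",(X>.65)&(X<.9)&(Y>0)&(Y<.2)&(Z>.05)),):
    for cc,a,m,kk in blobs(mk,w,50): print(nm,cc,a,m)
discs("now");go(.43,.34,.26,90)
cv2.imwrite("pics/s1.png",cv2.resize(im[145:295,150:510],None,fx=2.2,fy=2.2,interpolation=cv2.INTER_CUBIC))
```

```text
0.045 [443.9  189.05] 20 [0.3352 0.3053 0.0578] 0.0792137073599352
0.045 [453.2857 189.9286] 14 [0.3266 0.3291 0.063 ] 0.07949480748379967
0.045 [416.8621 197.0345] 116 [0.407  0.2597 0.0581] 0.0786025731120867
0.045 [442.2436 216.6795] 78 [0.4342 0.3488 0.0606] 0.07837624922210103
0.08 [450.7192 178.8904] 146 [0.3357 0.3184 0.1067] 0.12782101424056197
0.08 [418.8403 185.0208] 144 [0.4068 0.2594 0.1047] 0.1291790762625398
0.08 [444.9573 205.3675] 117 [0.4344 0.3496 0.1044] 0.12926250115896157
0.135 [455.2636 159.9247] 239 [0.3344 0.3181 0.1734] 0.1956481274455943
0.135 [422.1004 165.9916] 239 [0.4048 0.258  0.1738] 0.19565756560243916
0.135 [447.9341 192.1099] 91 [0.4326 0.3479 0.1519] 0.15773628963253014
top [220.3425 246.9589] 73 [0.4274 0.343  0.1533] [0.4276 0.3422 0.1533]
top [253.6918 258.9384] 146 [0.3974 0.2487 0.1906] [0.3975 0.2484 0.1906]
top [228.6909 287.1939] 165 [0.3286 0.3087 0.1904] [0.3284 0.3077 0.1904]
coaster [0.4301 0.342  0.004 ] [0.3901 0.3035 0.004 ] [0.4708 0.3976 0.004 ] 347
pan [0.6097 0.1418 0.1212] 272
blue [252.  177.5] 26 [0.6331 0.2914 0.027 ]
blue [252.7407 189.5926] 27 [0.5974 0.2885 0.0255]
blue [240.5926 195.2593] 27 [0.5812 0.3235 0.0264]
blue [262.2143 194.5   ] 28 [0.5838 0.2613 0.0248]
orange [263.3243 183.    ] 37 [0.6172 0.2587 0.0262]
orange [252.0789 200.9474] 38 [0.5645 0.2891 0.0253]
jug [300.1959 124.6459] 1220 [0.7575 0.1428 0.1183]
now white [349. 199.] 4752 t 0.099 s 0.080 z 0.0005
now white [367. 281.] 490 t -0.176 s -0.034 z 0.0002
now red [344. 181.] 500 t 0.112 s 0.014 z 0.0278
now red [347. 219.] 517 t 0.002 s 0.014 z 0.0277
now red [349. 251.] 529 t -0.089 s 0.014 z 0.0277
t 22.4 pos [ 0.5338 -0.3488  0.2843] a 6.0 -> dx -0.0313 dy -0.6958 dz 0.0251 roll -84.0
```

View pics/s1.png

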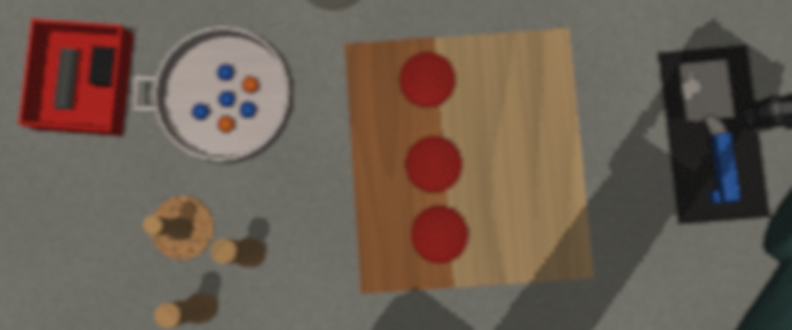

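The spatula rests level on its mat and the discs are unchanged. The job's stick stands at about (0.4275, 0.343). I'm fitting the pan next, then going to the stick.

Run:
```python
from h import *
from scipy.optimize import least_squares
for n in("top","scene"):
    im,w=cloud(n);X,Y,Z=w[...,0],w[...,1],w[...,2]
    k=(Z>.042)&(Z<.056)&(X>.5)&(X<.7)&(Y>.18)&(Y<.385);P=w[k][:,:2]
    r=least_squares(lambda p:np.hypot(P[:,0]-p[0],P[:,1]-p[1])-p[2],[.6,.285,.086],loss="soft_l1",f_scale=.002);print("pan",r.x,len(P))
go(.4275,.343,.28,46)
```

```text
pan [0.60180656 0.29074837 0.08555368] 347
pan [0.60116971 0.29357763 0.08550686] 552
t 22.5 pos [ 0.5334 -0.3485  0.2828] a 6.0 -> dx -0.0330 dy -0.6987 dz 0.0049 roll -40.0
```

step_arm --commands '[{"fingers":-1,"dx":-0.033,"dy":-0.6987,"dz":0.003,"roll":-40},{"fingers":-1,"dx":-0.033,"dy":-0.6987,"dz":0.003,"roll":-40},{"fingers":-1,"dx":-0.033,"dy":-0.6987,"dz":0.003,"roll":-40},{"fingers":-1,"dx":-0.033,"dy":-0.6987,"dz":0.003,"roll":-40},{"fingers":-1,"dx":-0.033,"dy":-0.6987,"dz":0.003,"roll":-40},{"fingers":-1,"dx":-0.033,"dy":-0.6987,"dz":0.003,"roll":-40},{"fingers":-1,"dx":-0.033,"dy":-0.6987,"dz":0.003,"roll":-40},{"fingers":-1,"dx":-0.033,"dy":-0.6987,"dz":0.003,"roll":-40}]'

```text
time: 23.52
tool_pos: [0.4572, 0.1467, 0.2814]
tcp_rot: [-2.892, -1.227, 0.004]
wrist_force: [1.7, 0.4, -0.4]
width: 1.001
grip_force: 0.0
```

Run:
```python
from h import *
go(.4275,.343,.28,46)
```

```text
t 23.5 pos [0.4572 0.1467 0.2814] a 46.0 -> dx 0.1205 dy -0.1578 dz 0.0014 roll -0.0
```

step_arm --commands '[{"fingers":-1,"dx":0.1205,"dy":-0.158,"dz":0,"roll":0},{"fingers":-1,"dx":0.1205,"dy":-0.158,"dz":0,"roll":0},{"fingers":-1,"dx":0.1205,"dy":-0.158,"dz":0,"roll":0},{"fingers":-1,"dx":0.1205,"dy":-0.158,"dz":0,"roll":0},{"fingers":-1,"dx":0.1205,"dy":-0.158,"dz":0,"roll":0},{"fingers":-1,"dx":0.1205,"dy":-0.158,"dz":0,"roll":0},{"fingers":-1,"dx":0.1205,"dy":-0.158,"dz":0,"roll":0}]'

```text
time: 24.4
tool_pos: [0.4293, 0.34, 0.2832]
tcp_rot: [2.893, 1.224, -0.0]
wrist_force: [0.2, -0.1, 1.0]
width: 0.999
grip_force: 0.0
```

Run:
```python
from h import *
go(.4275,.343,.1,46)
```

```text
t 24.4 pos [0.4293 0.34   0.2832] a 45.9 -> dx 0.0010 dy -0.0034 dz 0.1832 roll -0.1
```

step_arm --commands '[{"fingers":-1,"dx":0.001,"dy":-0.0034,"dz":0.05,"roll":0},{"fingers":-1,"dx":0.001,"dy":-0.0034,"dz":0.1,"roll":0},{"fingers":-1,"dx":0.001,"dy":-0.0034,"dz":0.15,"roll":0},{"fingers":-1,"dx":0.001,"dy":-0.0034,"dz":0.183,"roll":0},{"fingers":-1,"dx":0.001,"dy":-0.0034,"dz":0.183,"roll":0},{"fingers":0,"dx":0.001,"dy":-0.0034,"dz":0.183,"roll":0},{"fingers":1,"dx":0.001,"dy":-0.0034,"dz":0.183,"roll":0},{"fingers":1,"dx":0.001,"dy":-0.0034,"dz":0.183,"roll":0}]' --squeeze 60

```text
time: 25.4
tool_pos: [0.4281, 0.3453, 0.1022]
tcp_rot: [-2.891, -1.227, -0.005]
wrist_force: [0.3, 0.1, -0.5]
width: 0.384
grip_force: 0.0
```

step_arm --commands '[{"fingers":1,"dx":0,"dy":0,"dz":0,"roll":0},{"fingers":1,"dx":0,"dy":0,"dz":0,"roll":0},{"fingers":1,"dx":0,"dy":0,"dz":0,"roll":0},{"fingers":1,"dx":0,"dy":0,"dz":0,"roll":0}]' --squeeze 60

```text
time: 25.9
tool_pos: [0.4277, 0.3455, 0.1018]
tcp_rot: [-2.891, -1.227, -0.003]
wrist_force: [-1.1, 0.3, 6.1]
width: 0.24
grip_force: 58.6
```

Run:
```python
from h import *
s=read_state();print(s["width"],s["wrist_force"],s["grip_force"])
go(.6195,.332,.2,46)
im,w=cloud("scene");a=project("scene",[.5,.3,.06])[0].astype(int)
cv2.imwrite("pics/s2.png",cv2.resize(im[a[1]-70:a[1]+70,a[0]-90:a[0]+90],None,fx=4,fy=4,interpolation=cv2.INTER_CUBIC))
```

```text
0.23995573607296264 [-1.10976285  0.31025523  6.09015847] 58.57365846633911
t 25.9 pos [0.4277 0.3455 0.1018] a 46.0 -> dx 0.1238 dy 0.1474 dz -0.0979 roll 0.0
```

View pics/s2.png

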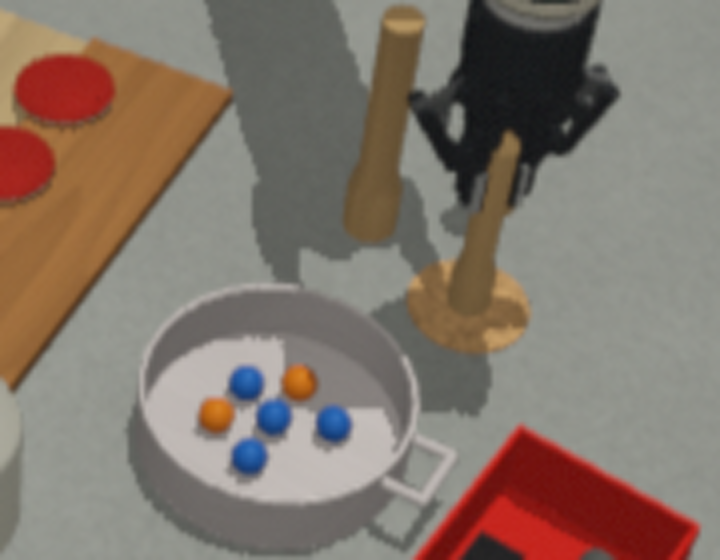

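The stick is gripped upright on the coaster, and six beads lie in the pan. Lifting it into the pan's free left (+y) area.

step_arm --commands '[{"fingers":1,"dx":0,"dy":0,"dz":-0.05,"roll":0},{"fingers":1,"dx":0,"dy":0,"dz":-0.098,"roll":0},{"fingers":1,"dx":0.03,"dy":0.035,"dz":-0.098,"roll":0},{"fingers":1,"dx":0.06,"dy":0.07,"dz":-0.098,"roll":0},{"fingers":1,"dx":0.09,"dy":0.108,"dz":-0.098,"roll":0},{"fingers":1,"dx":0.124,"dy":0.147,"dz":-0.098,"roll":0},{"fingers":1,"dx":0.124,"dy":0.147,"dz":-0.098,"roll":0},{"fingers":1,"dx":0.124,"dy":0.147,"dz":-0.098,"roll":0}]' --squeeze 60

```text
time: 26.95
tool_pos: [0.6181, 0.3313, 0.1971]
tcp_rot: [-2.892, -1.227, 0.004]
wrist_force: [-1.0, 0.4, -0.6]
width: 0.241
grip_force: 59.0
```

Run:
```python
from h import *
go(.6195,.332,.1068,46)
print(read_state()["wrist_force"])
M=R.from_rotvec(read_state()["tcp_rot"]).as_matrix()
th=np.radians(65+15*np.arange(0,25));C=np.array([.6015,.292]);r=np.r_[.0439,.041,.038,np.full(22,.036)]
P=np.c_[C[0]+r*np.cos(th),C[1]+r*np.sin(th)]
d=(np.diff(P,axis=0)@M[:2,:2])
for i in range(0,24,8): print(i,(np.cumsum(d[i:i+8],0)*1000).round(1).tolist())
```

```text
t 26.9 pos [0.6181 0.3313 0.1971] a 46.0 -> dx 0.0016 dy 0.0006 dz 0.0903 roll -0.0
[-0.97447769  0.36913785 -0.57719069]
0 [[-7.5, -8.6], [-16.6, -14.4], [-25.7, -18.1], [-34.6, -21.0], [-44.0, -21.6], [-53.2, -19.7], [-61.6, -15.5], [-68.7, -9.3]]
8 [[-5.2, 7.8], [-8.2, 16.8], [-8.7, 26.1], [-6.9, 35.3], [-2.7, 43.8], [3.6, 50.8], [11.4, 56.0], [20.3, 58.9]]
16 [[9.4, 0.6], [18.6, -1.3], [27.0, -5.5], [34.0, -11.7], [39.2, -19.6], [42.2, -28.5], [42.8, -37.9], [40.9, -47.1]]
```

step_arm --commands '[{"fingers":1,"dx":0.0015,"dy":0.0005,"dz":0.03,"roll":0},{"fingers":1,"dx":0.0015,"dy":0.0005,"dz":0.06,"roll":0},{"fingers":1,"dx":0.0015,"dy":0.0005,"dz":0.08,"roll":0},{"fingers":1,"dx":0.0015,"dy":0.0005,"dz":0.09,"roll":0},{"fingers":1,"dx":0.0015,"dy":0.0005,"dz":0.09,"roll":0}]'

```text
time: 27.58
tool_pos: [0.6197, 0.3324, 0.1079]
tcp_rot: [2.892, 1.228, -0.002]
wrist_force: [-0.3, -0.3, -0.8]
width: 0.245
grip_force: 59.0
```

step_arm --commands '[{"fingers":1,"dx":-0.0075,"dy":-0.0086,"dz":0,"roll":0},{"fingers":1,"dx":-0.0166,"dy":-0.0144,"dz":0,"roll":0},{"fingers":1,"dx":-0.0257,"dy":-0.0181,"dz":0,"roll":0},{"fingers":1,"dx":-0.0346,"dy":-0.021,"dz":0,"roll":0},{"fingers":1,"dx":-0.044,"dy":-0.0216,"dz":0,"roll":0},{"fingers":1,"dx":-0.0532,"dy":-0.0197,"dz":0,"roll":0},{"fingers":1,"dx":-0.0616,"dy":-0.0155,"dz":0,"roll":0},{"fingers":1,"dx":-0.0687,"dy":-0.0093,"dz":0,"roll":0}]'

```text
time: 28.58
tool_pos: [0.5659, 0.2887, 0.1083]
tcp_rot: [2.892, 1.227, -0.0]
wrist_force: [0.3, -1.0, -2.1]
width: 0.244
grip_force: 59.0
```

```bash
cat >> h.py <<'E'
def beads():
    for n in("top","scene"):
        im,w=cloud(n);hsv=cv2.cvtColor(im,cv2.COLOR_BGR2HSV).astype(int);H,S,V=hsv[...,0],hsv[...,1],hsv[...,2]
        roi=(abs(w[...,0]-.6)<.13)&(abs(w[...,1]-.29)<.1)&(w[...,2]<.06)
        for nm,mk in(("blue",(H>100)&(H<125)&(S>120)),("orange",(H<20)&(S>120))):
            for c,a,m,k in blobs(roi&mk,w,6): print(n,nm,a,"rel mm",np.round((m[:2]-[.6015,.292])*1000),"z %.3f"%m[2])
E
python3 - <<'E'
from h import *
s=read_state();print((s["tool_pos"]-[.6015,.292,.0978]).round(4),s["wrist_force"]);beads()
M=R.from_rotvec(s["tcp_rot"]).as_matrix()
th=np.radians(65+15*np.arange(0,25));P=.036*np.c_[np.cos(th),np.sin(th)];d=(np.diff(P,axis=0)@M[:2,:2])
print((np.cumsum(d[:8],0)*1000).round(1).tolist())
E
```

```text
[-0.0356 -0.0033  0.0105] [ 0.27487982 -0.99976043 -2.08146061]
top blue 7 rel mm [-2. -7.] z 0.025
top blue 25 rel mm [-17. -31.] z 0.027
top orange 41 rel mm [ 15. -33.] z 0.026
top orange 43 rel mm [-46. -29.] z 0.027
scene blue 56 rel mm [-58.  20.] z 0.024
scene blue 46 rel mm [-12. -26.] z 0.024
scene blue 51 rel mm [1. 1.] z 0.025
scene blue 56 rel mm [37.  5.] z 0.024
scene orange 148 rel mm [-28.  -7.] z 0.032
scene orange 55 rel mm [ 22. -29.] z 0.024
[[-4.2, -8.4], [-10.4, -15.4], [-18.3, -20.6], [-27.2, -23.6], [-36.6, -24.2], [-45.8, -22.3], [-54.2, -18.1], [-61.2, -11.9]]
```

Beads are being shifted and all are still in the pan. Continuing the stir for two and a half turns.

step_arm --commands '[{"fingers":1,"dx":-0.0052,"dy":0.0078,"dz":0,"roll":0},{"fingers":1,"dx":-0.0082,"dy":0.0168,"dz":0,"roll":0},{"fingers":1,"dx":-0.0087,"dy":0.0261,"dz":0,"roll":0},{"fingers":1,"dx":-0.0069,"dy":0.0353,"dz":0,"roll":0},{"fingers":1,"dx":-0.0027,"dy":0.0438,"dz":0,"roll":0},{"fingers":1,"dx":0.0036,"dy":0.0508,"dz":0,"roll":0},{"fingers":1,"dx":0.0114,"dy":0.056,"dz":0,"roll":0},{"fingers":1,"dx":0.0203,"dy":0.0589,"dz":0,"roll":0}]'

```text
time: 29.68
tool_pos: [0.6231, 0.2634, 0.1082]
tcp_rot: [-2.892, -1.227, -0.0]
wrist_force: [-0.7, 0.5, -0.8]
width: 0.241
grip_force: 59.0
```

step_arm --commands '[{"fingers":1,"dx":0.0094,"dy":0.0006,"dz":0,"roll":0},{"fingers":1,"dx":0.0186,"dy":-0.0013,"dz":0,"roll":0},{"fingers":1,"dx":0.027,"dy":-0.0055,"dz":0,"roll":0},{"fingers":1,"dx":0.034,"dy":-0.0117,"dz":0,"roll":0},{"fingers":1,"dx":0.0392,"dy":-0.0196,"dz":0,"roll":0},{"fingers":1,"dx":0.0422,"dy":-0.0285,"dz":0,"roll":0},{"fingers":1,"dx":0.0428,"dy":-0.0379,"dz":0,"roll":0},{"fingers":1,"dx":0.0409,"dy":-0.0471,"dz":0,"roll":0}]'

```text
time: 30.68
tool_pos: [0.6162, 0.3257, 0.1083]
tcp_rot: [-2.892, -1.228, 0.0]
wrist_force: [-1.0, -0.0, -0.8]
width: 0.239
grip_force: 59.0
```

Run:
```python
from h import *
s=read_state();print((s["tool_pos"]-[.6015,.292,.0978]).round(4),s["wrist_force"]);beads()
```

```text
[0.0147 0.0337 0.0105] [-0.953113   -0.03818234 -0.82388828]
top blue 26 rel mm [ 12. -65.] z 0.027
top blue 29 rel mm [-4. -3.] z 0.027
top orange 38 rel mm [ 60. -28.] z 0.027
top orange 6 rel mm [ 7. 23.] z 0.046
top orange 34 rel mm [-50. -43.] z 0.026
scene blue 54 rel mm [ 17. -59.] z 0.025
scene blue 18 rel mm [-57.  26.] z 0.021
scene blue 53 rel mm [1. 2.] z 0.024
scene blue 16 rel mm [43. 47.] z 0.028
scene orange 55 rel mm [-45. -38.] z 0.023
scene orange 93 rel mm [23. 39.] z 0.041
scene orange 28 rel mm [ 60. -21.] z 0.027
```

step_arm --commands '[{"fingers":1,"dx":-0.0042,"dy":-0.0084,"dz":0,"roll":0},{"fingers":1,"dx":-0.0104,"dy":-0.0154,"dz":0,"roll":0},{"fingers":1,"dx":-0.0183,"dy":-0.0206,"dz":0,"roll":0},{"fingers":1,"dx":-0.0272,"dy":-0.0236,"dz":0,"roll":0},{"fingers":1,"dx":-0.0366,"dy":-0.0242,"dz":0,"roll":0},{"fingers":1,"dx":-0.0458,"dy":-0.0223,"dz":0,"roll":0},{"fingers":1,"dx":-0.0542,"dy":-0.0181,"dz":0,"roll":0},{"fingers":1,"dx":-0.0612,"dy":-0.0119,"dz":0,"roll":0}]'

```text
time: 31.78
tool_pos: [0.5658, 0.2887, 0.1083]
tcp_rot: [2.892, 1.227, 0.0]
wrist_force: [0.6, 0.1, -0.8]
width: 0.242
grip_force: 59.0
```

step_arm --commands '[{"fingers":1,"dx":-0.0052,"dy":0.0078,"dz":0,"roll":0},{"fingers":1,"dx":-0.0082,"dy":0.0168,"dz":0,"roll":0},{"fingers":1,"dx":-0.0087,"dy":0.0261,"dz":0,"roll":0},{"fingers":1,"dx":-0.0069,"dy":0.0353,"dz":0,"roll":0},{"fingers":1,"dx":-0.0027,"dy":0.0438,"dz":0,"roll":0},{"fingers":1,"dx":0.0036,"dy":0.0508,"dz":0,"roll":0},{"fingers":1,"dx":0.0114,"dy":0.056,"dz":0,"roll":0},{"fingers":1,"dx":0.0203,"dy":0.0589,"dz":0,"roll":0}]'

```text
time: 32.78
tool_pos: [0.623, 0.2635, 0.1082]
tcp_rot: [-2.892, -1.227, -0.0]
wrist_force: [-0.2, -1.6, -1.3]
width: 0.24
grip_force: 59.0
```

step_arm --commands '[{"fingers":1,"dx":0.0094,"dy":0.0006,"dz":0,"roll":0},{"fingers":1,"dx":0.0186,"dy":-0.0013,"dz":0,"roll":0},{"fingers":1,"dx":0.027,"dy":-0.0055,"dz":0,"roll":0},{"fingers":1,"dx":0.034,"dy":-0.0117,"dz":0,"roll":0},{"fingers":1,"dx":0.0392,"dy":-0.0196,"dz":0,"roll":0},{"fingers":1,"dx":0.0422,"dy":-0.0285,"dz":0,"roll":0},{"fingers":1,"dx":0.0428,"dy":-0.0379,"dz":0,"roll":0},{"fingers":1,"dx":0.0409,"dy":-0.0471,"dz":0,"roll":0}]'

```text
time: 33.78
tool_pos: [0.6161, 0.3258, 0.1083]
tcp_rot: [-2.892, -1.228, 0.0]
wrist_force: [0.5, 0.0, -1.6]
width: 0.241
grip_force: 59.0
```

step_arm --commands '[{"fingers":1,"dx":-0.0042,"dy":-0.0084,"dz":0,"roll":0},{"fingers":1,"dx":-0.0104,"dy":-0.0154,"dz":0,"roll":0},{"fingers":1,"dx":-0.0183,"dy":-0.0206,"dz":0,"roll":0},{"fingers":1,"dx":-0.0272,"dy":-0.0236,"dz":0,"roll":0},{"fingers":1,"dx":-0.0366,"dy":-0.0242,"dz":0,"roll":0},{"fingers":1,"dx":-0.0458,"dy":-0.0223,"dz":0,"roll":0},{"fingers":1,"dx":-0.0542,"dy":-0.0181,"dz":0,"roll":0},{"fingers":1,"dx":-0.0612,"dy":-0.0119,"dz":0,"roll":0}]'

```text
time: 34.78
tool_pos: [0.5657, 0.2888, 0.1083]
tcp_rot: [2.892, 1.227, 0.0]
wrist_force: [0.4, 0.7, -0.3]
width: 0.236
grip_force: 59.0
```

step_arm --commands '[{"fingers":1,"dx":-0.0052,"dy":0.0078,"dz":0,"roll":0},{"fingers":1,"dx":-0.0082,"dy":0.0168,"dz":0,"roll":0},{"fingers":1,"dx":-0.0087,"dy":0.0261,"dz":0,"roll":0},{"fingers":1,"dx":-0.0069,"dy":0.0353,"dz":0,"roll":0},{"fingers":1,"dx":-0.0027,"dy":0.0438,"dz":0,"roll":0},{"fingers":1,"dx":0.0036,"dy":0.0508,"dz":0,"roll":0},{"fingers":1,"dx":0.0114,"dy":0.056,"dz":0,"roll":0},{"fingers":1,"dx":0.0203,"dy":0.0589,"dz":0,"roll":0}]'

```text
time: 35.78
tool_pos: [0.6229, 0.2636, 0.1082]
tcp_rot: [-2.892, -1.227, -0.0]
wrist_force: [-0.2, -0.9, -0.9]
width: 0.245
grip_force: 59.0
```

Run:
```python
from h import *
s=read_state();print((s["tool_pos"]-[.6015,.292,.0978]).round(4),s["wrist_force"]);beads()
go(.429,.345,.2,46)
```

```text
[ 0.0214 -0.0284  0.0104] [-0.18161919 -0.90409608 -0.9070173 ]
top blue 25 rel mm [ 12. -65.] z 0.026
top orange 6 rel mm [ 62. -36.] z 0.025
scene blue 56 rel mm [-59.  21.] z 0.024
scene blue 52 rel mm [ 16. -59.] z 0.024
scene blue 46 rel mm [2. 2.] z 0.025
scene blue 14 rel mm [42. 47.] z 0.027
scene orange 47 rel mm [-45. -36.] z 0.023
scene orange 88 rel mm [ 32. -22.] z 0.041
scene orange 29 rel mm [ 59. -22.] z 0.026
t 35.9 pos [0.6233 0.264  0.1084] a 46.0 -> dx -0.0766 dy -0.1960 dz -0.0918 roll 0.0
```

Stirring done, all six beads in. Returning the stick to the coaster.

step_arm --commands '[{"fingers":1,"dx":0,"dy":0,"dz":-0.04,"roll":0},{"fingers":1,"dx":0,"dy":0,"dz":-0.09,"roll":0},{"fingers":1,"dx":-0.019,"dy":-0.05,"dz":-0.09,"roll":0},{"fingers":1,"dx":-0.038,"dy":-0.1,"dz":-0.09,"roll":0},{"fingers":1,"dx":-0.058,"dy":-0.15,"dz":-0.09,"roll":0},{"fingers":1,"dx":-0.0766,"dy":-0.196,"dz":-0.09,"roll":0},{"fingers":1,"dx":-0.0766,"dy":-0.196,"dz":-0.09,"roll":0},{"fingers":1,"dx":-0.0766,"dy":-0.196,"dz":-0.09,"roll":0}]'

```text
time: 36.88
tool_pos: [0.4281, 0.3446, 0.1987]
tcp_rot: [2.891, 1.229, 0.002]
wrist_force: [0.3, -1.2, -0.9]
width: 0.24
grip_force: 59.1
```

step_arm --commands '[{"fingers":1,"dx":0,"dy":0,"dz":0.03,"roll":0},{"fingers":1,"dx":0,"dy":0,"dz":0.06,"roll":0},{"fingers":1,"dx":0,"dy":0,"dz":0.08,"roll":0},{"fingers":1,"dx":0,"dy":0,"dz":0.085,"roll":0},{"fingers":1,"dx":0,"dy":0,"dz":0.085,"roll":0}]'

```text
time: 37.5
tool_pos: [0.4289, 0.3441, 0.1134]
tcp_rot: [2.892, 1.226, -0.0]
wrist_force: [0.0, -0.7, -0.9]
width: 0.246
grip_force: 59.1
```

Run:
```python
from h import *
print(read_state()["wrist_force"]);go(.429,.345,.1018,46)
```

```text
[ 0.04086959 -0.73653074 -0.86908513]
t 37.5 pos [0.4289 0.3441 0.1134] a 45.9 -> dx 0.0007 dy -0.0006 dz 0.0116 roll -0.1
```

step_arm --commands '[{"fingers":1,"dx":0,"dy":0,"dz":0.005,"roll":0},{"fingers":1,"dx":0,"dy":0,"dz":0.009,"roll":0},{"fingers":1,"dx":0,"dy":0,"dz":0.0115,"roll":0},{"fingers":1,"dx":0,"dy":0,"dz":0.0115,"roll":0}]'

```text
time: 38.0
tool_pos: [0.4281, 0.3444, 0.1019]
tcp_rot: [-2.892, -1.228, -0.0]
wrist_force: [0.2, 0.5, -0.9]
width: 0.243
grip_force: 59.7
```

Run:
```python
from h import *
print(read_state()["wrist_force"]);go(.429,.345,.1018,46)
```

```text
[ 0.1660651   0.45094554 -0.90017423]
t 38.0 pos [0.4281 0.3444 0.1019] a 46.0 -> dx 0.0011 dy 0.0003 dz 0.0001 roll 0.0
```

step_arm --commands '[{"fingers":1,"dx":0,"dy":0,"dz":0.001,"roll":0},{"fingers":1,"dx":0,"dy":0,"dz":0.002,"roll":0},{"fingers":1,"dx":0,"dy":0,"dz":0.002,"roll":0}]'

```text
time: 38.38
tool_pos: [0.4286, 0.3449, 0.1018]
tcp_rot: [-2.891, -1.228, -0.002]
wrist_force: [-3.0, -0.9, 9.1]
width: 0.241
grip_force: 60.2
```

step_arm --commands '[{"fingers":0.3,"dx":0,"dy":0,"dz":0,"roll":0},{"fingers":0,"dx":0,"dy":0,"dz":0,"roll":0},{"fingers":-0.5,"dx":0,"dy":0,"dz":0,"roll":0},{"fingers":-1,"dx":0,"dy":0,"dz":0,"roll":0},{"fingers":-1,"dx":0,"dy":0,"dz":0,"roll":0},{"fingers":-1,"dx":0,"dy":0,"dz":0,"roll":0},{"fingers":-1,"dx":0,"dy":0,"dz":0,"roll":0}]'

```text
time: 39.25
tool_pos: [0.428, 0.3443, 0.0998]
tcp_rot: [-2.892, -1.227, 0.0]
wrist_force: [-0.0, -0.3, -1.1]
width: 1.0
grip_force: 0.0
```

step_arm --commands '[{"fingers":-1,"dx":0,"dy":0,"dz":-0.03,"roll":0},{"fingers":-1,"dx":0,"dy":0,"dz":-0.07,"roll":0},{"fingers":-1,"dx":0,"dy":0,"dz":-0.12,"roll":0},{"fingers":-1,"dx":0,"dy":0,"dz":-0.17,"roll":0},{"fingers":-1,"dx":0,"dy":0,"dz":-0.17,"roll":0},{"fingers":-1,"dx":0,"dy":0,"dz":-0.17,"roll":0}]'

```text
time: 40.0
tool_pos: [0.4278, 0.3442, 0.2695]
tcp_rot: [2.892, 1.228, -0.0]
wrist_force: [0.2, 0.4, -0.6]
width: 0.998
grip_force: 0.0
```

Run:
```python
from h import *
discs("end")
im,w=cloud("top");cv2.imwrite("pics/e_top.png",cv2.resize(im[145:295,150:510],None,fx=2.2,fy=2.2,interpolation=cv2.INTER_CUBIC))
im,w=cloud("scene");cv2.imwrite("pics/e_sc.png",cv2.resize(im[100:340,160:520],None,fx=2.2,fy=2.2,interpolation=cv2.INTER_CUBIC))
X,Y,Z=w[...,0],w[...,1],w[...,2]
for z in(.05,.08,.11,.14):
    k=(X>.4)&(X<.47)&(Y>.31)&(Y<.38)&(abs(Z-z)<.012);print(z,np.nanmedian(w[k],0),k.sum())
```

```text
end white [368. 217.] 6235 t 0.014 s -0.071 z 0.0005
end red [344. 181.] 500 t 0.112 s 0.014 z 0.0279
end red [347. 219.] 516 t 0.002 s 0.013 z 0.0276
end red [349. 251.] 531 t -0.089 s 0.014 z 0.0277
0.05 [0.4356766  0.34925655 0.04730153] 69
0.08 [0.43436474 0.34797688 0.07859224] 58
0.11 [0.4355828  0.34824949 0.10910453] 55
0.14 [0.43574565 0.34767333 0.14041276] 57
```

View pics/e_sc.png

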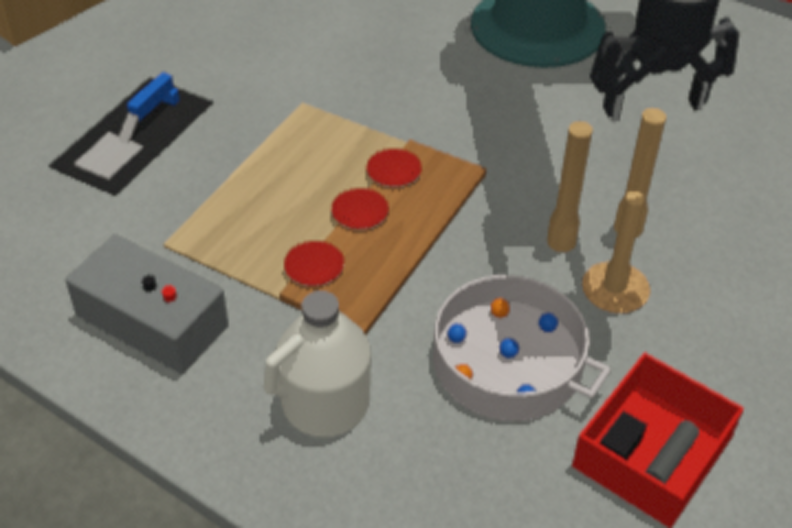

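The end picture shows three discs red up (crop px (393,168), (360,208), (313,264)), the spatula on its mat (120,130), six beads in the pan (510,345), and the stick upright on its coaster (620,250). The gripper is clear, so I'm handing in.

```bash
python3 -c "
from workcell import *
print(finish_job())"
```

```text
the job is handed in; nothing more can be done
None
```

I handed the job in at about 40 s: all three discs lie flat with the red face up, the spatula is back on its mat, the beads are stirred with all six still in the pan, and the stick stands upright on its coaster. The hand-in returned no verdict.

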